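# Hang the slide rack and hold the inspection mirror on its marker

## Task

Hang the white slide rack by its handle loop on the hook of the stand, with its round marker facing the mirror, and let go of it. Then take the grip on top of the sprung mirror and turn it until the camera on the rail, looking into the mirror, sees the marker in the middle of its view; finish while still holding the mirror at that angle, as it swings back if let go. Leave the other things on the bench where they are and do not knock the rack over.

Things in the scene. Friction and masses are not known exactly. Their poses are not given: they have to be found in the camera images.
- rack: White slide-staining rack, loose, about 0.16 kg: body 34 (x) x 60 (y) x 58 mm high, over it a steel wire loop, over that a square stem; 158 mm tall in all. Origin: centre of the underside, z up; the face with the marker disc looks along its -x. It stands upright at the start.
- rack_stem (a point): Centre of the rack's upright stem, 16 x 16 mm square and 46 mm tall (112 to 158 mm above the rack's underside), the place to grasp; 135 mm above the underside. Axes as the rack's.
- rack_loop (a point): Underside of the peak of the rack's wire loop, the point that rests on the hook: 108 mm above the underside, 27 mm below the centre of the stem. The loop stands in the rack's y-z plane; its opening is 42 mm wide (y) and reaches down to the rack's body at 58 mm, so 50 mm high at the middle under a roof-shaped top; wire 6 mm thick. A hook passes through it along the rack's x.
- disc (a point): Centre of the round marker (black and white rings, 36 mm across) on the rack's -x face, 30 mm above the underside, 18 mm in front of the rack's middle. Axes as the rack's, so it looks along its -x.
- hook_stand: Steel hook stand, fixed: round base 80 mm across, 12 mm thick, a 12 mm post 156 mm high at its origin (centre of the underside), an 8 mm thick hook that points along its -x.
- hook_seat (a point): Lowest point of the hook's upper side, where the loop hangs, 150 mm above the bench and 70 mm from the post. Axes as the stand's: the hook points along -x, its upturned end is 25 to 29 mm further along -x and reaches 162 mm above the bench (12 mm above the seat); between the post and the seat the bar's upper side is at 156 mm; under the seat its lower side is at 142 mm.
- mirror (a joint): Angle of the mirror about its upright axis, rad: 0 at rest, where the glass faces the camera squarely; grows clockwise seen from above, up to 1.45. A weak spring (0.05 N m per rad) turns it back to 0 when let go.
- mirror_grip (a point): Centre of the flat grey grip on top of the mirror, on the mirror's upright axis, 145 mm above the bench: 12 mm thick (along the mirror's normal, x), 36 mm wide (y), 36 mm tall; the mirror frame's top is 27 mm below this point. Its x axis is the mirror's normal on the glass side and turns with the mirror.
- mirror_face (a point): Centre of the mirror glass, on the upright axis, 85 mm above the bench; square glass of 60 mm in a 66 mm grey frame. x axis = normal of the glass.
- lens (a point): Front of the lens of the grey box camera on the same aluminium rail as the mirror (rail fixed, 265 x 36 x 12 mm), 157 mm from the mirror's axis, 85 mm above the bench. It looks straight at the middle of the mirror; its x axis points from the mirror to the camera.
- sight_line (a point): The camera's line of sight after the mirror: a frame at the middle of the glass whose x axis points along the reflected line (level, turned from the camera's direction by twice the mirror's angle, clockwise seen from above). The camera sees the marker in the middle when the marker lies straight ahead along this x axis (y of the marker in this frame near 0).
- conical_flask: Bystander: conical glass flask, 63 mm wide, 109 mm high; origin under its centre.
- media_100_wine: Bystander: small bottle with a ribbed cap, 46 mm wide, 86 mm high; origin under its centre.
- tape_roll_1: Bystander: roll of tape lying flat, 64 mm wide, 18 mm high; origin under its centre.
- petri_dish_1: Bystander: flat petri dish, 63 mm wide, 15 mm high; origin under its centre.
- marker_2: Bystander: felt pen lying flat, 140 mm long, 18 mm high; origin under its centre.
- lab_timer: Bystander: flat timer with two keys, 66 x 66 x 18 mm; origin under its centre.

How it is judged (in metres and radians):
On the way, in this order (a step that is already met when the one before it is completed fails the run):
1. the rack hangs by its loop on the hook, let go, marker towards the mirror (contact force between rack and hook_stand above 0.4 N and contact force between rack and the fingers below 0.05 N and contact force between rack and the arm below 0.05 N and distance between rack_loop and hook_seat below 0.022 m and angle between rack's own z axis and vertical below 0.3 rad and linear speed of rack below 0.06 m/s and x of mirror_face in the frame of disc below -0.03 m), for 0.3 s.
2. the mirror is held so that the camera's reflected line of sight meets the marker (y of disc in the frame of sight_line between -0.018 and 0.018 m and x of disc in the frame of sight_line above 0.05 m and value of joint mirror above 0.3 rad and velocity of joint mirror between -0.1 and 0.1 rad/s and contact force between the fingers and mirror above 0.5 N), for 0.4 s.
At the end, for the whole second after the job is handed in: The rack hangs free and still on the hook (loop within 22 mm of the seat, tilt under 0.3 rad, hook carrying over 0.4 N), marker towards the mirror; the fingers hold the mirror still (over 0.5 N) with the camera's reflected line of sight within 18 mm of the marker's centre (all of step 1 and all of step 2); the arm keeps its last pose, push and grip.
It fails at once if a bystander is moved by more than 40 mm (distance of any of conical_flask, media_100_wine, tape_roll_1, petri_dish_1, marker_2, lab_timer from where it was at the start of the episode above 0.04 m).
It fails at once if the rack is knocked over (angle between rack's own z axis and vertical above 0.8 rad).
It also fails if it takes over 51 s, if anything falls off the work surface, if the arm or the gripper's body presses on something with over 40 N, if the wrist force passes 120 N, or if a joint passes its speed limit or range.

## Robot

A 7-joint arm with a two-finger parallel gripper is mounted at the origin on a cart in front of the work surface, level with it; the furniture and walls round the work are solid. World frame = base frame: x ahead of the robot, y to its left, z up, the work surface at z = 0. Lengths are in m, angles in degrees, forces in N, time in s.
With the tool pointing down it reaches from about 0.4 to 0.75 m from the base axis. Payload 19.5 kg.
Tool frame: the origin (TCP) lies at the very end of the fingers, on their centre line; the grasp point (between the pads) lies 19 mm behind it; y points along the fingers, z is the direction in which the jaws open and shut, and the axes are right-handed (so a half turn about y gives the same grasp; the last joint's range is limited). The gripper opens to 85 mm and grips with 20 to 120 N. Pads are 22 mm wide; open, the fingers measure 114 mm over their backs; the gripper's body (76 mm by 85 mm) begins 54 mm behind the grasp point. The pads swing forward as they close: fully open they stand 13 mm farther back than shut.
Start: joints at [66.251, 40.479, -1.581, 85.061, 1.261, 54.483, -4.326], TCP at [0.209, -0.535, 0.231] pointing down, gripper open.
Joint ranges: [-155.06, 155.06], [-18.47, 123.98], [-90, 86.84], [0, 140.48], [-83.41, 263.41], [0, 116], [-161.91, 161.91]. Speed limits (degrees/s): [108.29, 108.29, 147.25, 147.25, 172.46, 172.46, 172.46].

## Interface

Orientations are given as [roll, pitch, yaw] about the fixed x, y, z axes, in that order (R = Rz(yaw) Ry(pitch) Rx(roll)).
In Python, from workcell import env, viewer, job_done, finder gives the robot as it stands. The module is installed in compiled form; this text tells all that it offers.
- The arm moves only by the tool arm_command, never from a script. Its argument "deltas" is a list of rows, each an object of numbers: "jaw": the finger opening in mm, from 0 to 85.4; "x", "y", "z": the shift along the tool's x, y, z in mm; "ax", "ay", "az": the turn, a rotation vector about the tool's x, y, z in degrees. In form: [{"jaw": .., "x": .., "y": .., "z": .., "ax": .., "ay": .., "az": ..}, ...]. A call has 1 to 8 rows; each row is the pose to reach, as a shift and turn from the pose commanded when the call began, along the tool's axes at that moment; what a row does not reach only later rows make up. A row lasts 1/8 s, in which the tool goes at most 62.5 mm and 10.7 degrees, less where a joint would pass 70% of its speed; a pose out of reach is approached as far as the arm can. A call with a gripper value outside its range is refused whole. The fingers move at their own pace and stop on an object; "force" is the grip in N (left out, the last holds). Time passes only in rows, so rows that repeat a pose let the fingers close. It gives the time, the measured TCP pose, the force and the opening at its end, in the units of the state.
- env.read_state(): the state, without advancing time (a new reading comes with each control period).
- viewer.grab_frame(name): name is "scene" or "side" or "wrist"; returns (picture, depth): 480x640x3 uint8, red, green, blue; 480x640 float32, m along the optical axis (not along the pixel's ray), 0 where there is no reading.
- viewer.calibration(name): a dict with "fovy" (degrees; the focal length in pixels is half the picture's height over the tangent of half this angle, whatever the lens; pixels are square), "cx", "cy" (the principal point, pixels), "position" and "attitude" of the camera in the world; the wrist camera has in their place "tool_from_camera" (4x4, takes a point from camera to tool coordinates, whose origin is the TCP and whose axes are the tool frame's). Camera axes: x right, y down, z forward; pixel columns grow to the right and rows downward; lengths in m; the calibration is good to about 2 mm. A picture is of the moment at which its call begins: read the wrist's pose just before it. calibration takes no time and is no camera call.
- job_done(): hands the job in, once; it reports no verdict.
Trained networks look in the newest picture that a camera, given by its name, has taken for a name from the list of things; names that differ only in an ending like _2 or _b are one class to them, and where a whole thing is asked for, a point or a joint stands for the part that bears it (a point fixed in the world has none). Each returns a list of dicts, best first, with "score" (0 to 1); they miss things now and then, are a little off and sometimes report something else, mostly with a low value. They report only what shows in the picture. A call takes as long as a camera call.
- finder.masks_of(camera, target): "region" (480x640 bool, what is visible of it) and "centre" ([column, row] in pixels, amid what is visible of it).
The state is a dict: "t": time; "qpos": joint angles; "qvel": joint speeds; "joint_torque": joint torques, N m; "position": TCP position; "eef_rot": TCP orientation; "force": force on the tool from outside, world axes, zero at the start; "ft_torque": the same for the moment, N m; "width": opening from 0.0 (shut) to 1.0 (fully open).
Only numpy, scipy, OpenCV 4.12 (cv2) and the standard library are available. Lean on these libraries where they do the work, as an engineer would, in place of code of your own. Each camera call takes 0.05 s, during which the arm holds its last target. There are 200 camera calls.

## Working session

There is one attempt and no reset: what is moved stays moved. The work goes in short steps, Python scripts to look and compute and a tool call to move; the robot and the scene stay as the last step left them, time stands still between calls to the robot, and variables do not carry over. Pictures are saved under pics/ and viewed, about 8 in all and at most 12, crops included, and the job is handed in when it is done.

Besides the shell and the picture viewer there is one more tool, called after ">>>" by a JSON object that holds its "op" and its "data", one argument or row to a line. arm_command: Moves the arm, as the interface text tells. Its arguments: {"type":"object","properties":{"deltas":{"type":"array"},"force":{"type":"number"}},"required":["deltas"]}

```bash
mkdir -p pics; cat > h.py <<'E'
import numpy as np, cv2
from scipy.spatial.transform import Rotation as R
from workcell import env, viewer, job_done, finder
def tool():
    s=env.read_state(); return np.array(s['position']), s['eef_rot']
def grab(n):
    s=env.read_state(); p,d=viewer.grab_frame(n); c=viewer.calibration(n)
    f=240/np.tan(np.radians(c['fovy'])/2)
    if 'tool_from_camera' in c:
        T=np.eye(4); T[:3,:3]=R.from_euler('xyz',s['eef_rot'],degrees=True).as_matrix(); T[:3,3]=s['position']
        T=T@np.array(c['tool_from_camera'])
    else:
        T=np.eye(4); a=np.array(c['attitude'])
        T[:3,3]=c['position']; T[:3,:3]=a if a.shape==(3,3) else (R.from_euler('xyz',a,degrees=True).as_matrix() if a.size==3 else R.from_quat(a).as_matrix())
    v,u=np.mgrid[:480,:640]
    P=np.stack([(u-c['cx'])/f*d,(v-c['cy'])/f*d,d],-1)@T[:3,:3].T+T[:3,3]
    P[d==0]=np.nan
    return p,d,P,T,f,c
E
python3 - <<'E'
from h import *
print(env.read_state())
for n in ['scene','side']:
    p,d,P,T,f,c=grab(n); print(n,c)
    cv2.imwrite(f'pics/{n}0.png',p[:,:,::-1]); np.save(f'{n}P.npy',P)
    for t in ['rack','hook_stand','mirror','mirror_grip','lens','disc','rack_stem','conical_flask','media_100_wine','tape_roll_1','petri_dish_1','marker_2','lab_timer']:
        try:
            m=finder.masks_of(n,t)
        except Exception as e: print(t,e); continue
        for k in m[:2]:
            q=P[k['region']]; q=q[~np.isnan(q[:,0])]
            print(t,round(k['score'],2),np.round(k['centre']),k['region'].sum(),np.round(np.percentile(q,[2,50,98],axis=0),3).tolist() if len(q) else None)
E
```

```text
{'t': 0.0, 'qpos': array([66.25074686, 40.51271027, -1.58227659, 85.08433277,  1.26111496,
       54.48204751, -4.32729227]), 'qvel': array([-0.09531042, -0.02021588,  0.08465842, -0.00139489,  0.05048373,
        0.01130878,  0.01943728]), 'joint_torque': array([-8.40046177e-04, -8.83207655e+01,  1.23411018e+00, -2.36166304e+01,
        1.67707843e-02,  6.67802466e-03,  1.69941603e-05]), 'position': array([ 0.20933104, -0.53526041,  0.23083993]), 'eef_rot': array([-9.00616897e+01, -2.50998836e-03, -1.58641124e+02]), 'force': array([-0.1950868 ,  0.29145807,  0.58059316]), 'ft_torque': array([ 0.02395939,  0.00202068, -0.01391746]), 'width': 1.0009385181342139}
scene {'fovy': 54.67472716740318, 'cx': 316.3711461999058, 'cy': 230.2853260816656, 'position': array([0.01668049, 0.21135708, 0.87112718]), 'attitude': array([-140.00819285,    1.08004041, -123.3528649 ])}
rack 0.79 [393. 246.] 1025 [[0.444, -0.346, -0.001], [0.473, -0.262, 0.041], [0.557, -0.236, 0.157]]
hook_stand 0.6 [323. 195.] 807 [[0.633, -0.275, -0.001], [0.699, -0.232, 0.01], [0.767, -0.199, 0.156]]
hook_stand 0.3 [38
[... 2284 characters left out ...]
94, -0.001], [0.469, -0.272, 0.05], [0.536, -0.169, 0.156]]
conical_flask 0.64 [361. 402.] 1438 [[0.441, -0.48, 0.006], [0.462, -0.462, 0.044], [0.487, -0.437, 0.107]]
media_100_wine 0.86 [409. 354.] 1028 [[0.589, -0.444, 0.001], [0.601, -0.432, 0.055], [0.638, -0.404, 0.086]]
media_100_wine 0.72 [382. 297.] 1209 [[0.63, -0.273, -0.002], [0.698, -0.238, 0.01], [0.838, -0.079, 0.155]]
tape_roll_1 0.87 [300. 271.] 446 [[0.566, -0.073, 0.003], [0.595, -0.048, 0.016], [0.625, -0.014, 0.02]]
petri_dish_1 0.23 [328. 256.] 462 [[0.665, -0.062, 0.004], [0.696, -0.031, 0.015], [0.734, 0.005, 0.019]]
lab_timer 0.67 [330. 256.] 476 [[0.664, -0.062, 0.002], [0.694, -0.032, 0.015], [0.734, 0.005, 0.019]]
```

```bash
python3 - <<'E'
import cv2
a=cv2.imread('pics/scene0.png');b=cv2.imread('pics/side0.png')
a=cv2.resize(a[150:410,150:490],None,fx=2.2,fy=2.2,interpolation=3)
b=cv2.resize(b[200:460,250:460],None,fx=2.3,fy=2.3,interpolation=3)
cv2.imwrite('pics/a.png',a);cv2.imwrite('pics/b.png',b)
E
```

```text
(no output)
```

View pics/a.png

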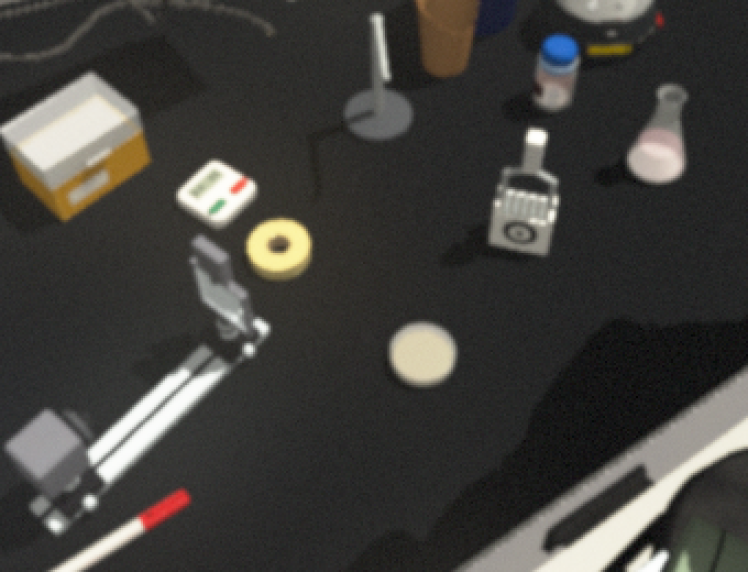

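View pics/b.png

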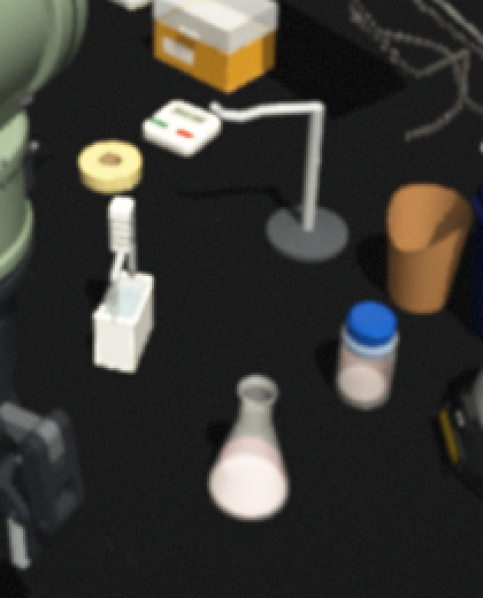

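```bash
python3 - <<'E'
import numpy as np, cv2
A=np.load('sceneP.npy').reshape(-1,3);B=np.load('sideP.npy').reshape(-1,3)
def sel(P,c,r,z0,z1):
    P=P[~np.isnan(P[:,0])]
    return P[(np.hypot(P[:,0]-c[0],P[:,1]-c[1])<r)&(P[:,2]>z0)&(P[:,2]<z1)]
def rep(n,q):
    if len(q)<4: print(n,len(q));return
    (c,wh,ang)=cv2.minAreaRect((q[:,:2]*1000).astype(np.float32)); m=q[:,:2].mean(0)
    w,v=np.linalg.eigh(np.cov((q[:,:2]-m).T)); 
    print(n,len(q),'mean',m.round(4),'rect',np.round(c,1),np.round(wh,1),round(ang,1),'pca',round(np.degrees(np.arctan2(v[1,1],v[0,1])),1),(np.sqrt(w)*1000).round(1),'zmed',np.median(q[:,2]).round(4))
for n,P in (('scene',A),('side',B)):
    print(n)
    rep('rack body',sel(P,(.475,-.265),.05,.01,.056)); rep('rack body top',sel(P,(.475,-.265),.05,.054,.064)); rep('stem',sel(P,(.475,-.265),.05,.115,.17)); rep('stemtop',sel(P,(.475,-.265),.05,.154,.165))
    rep('base',sel(P,(.7,-.235),.06,.007,.016)); rep('post',sel(P,(.7,-.235),.03,.03,.12));rep('bar',sel(P,(.7,-.2),.15,.135,.175))
    rep('grip',sel(P,(.525,.05),.05,.13,.18)); rep('griptop',sel(P,(.525,.05),.05,.158,.17)); rep('glass',sel(P,(.525,.05),.05,.055,.112))
    rep('rail',sel(P,(.5,.12),.2,.008,.016)); rep('cam',sel(P,(.48,.2),.08,.09,.2)); 
q=sel(A,(.7,-.2),.15,.135,.175); print('scene bar\n',q[np.argsort(q[:,1])][::4].round(3).tolist())
q=sel(B,(.7,-.2),.15,.135,.175); print('side bar\n',q[np.argsort(q[:,1])][::4].round(3).tolist())
E
```

```text
scene
rack body 563 mean [ 0.4729 -0.2614] rect [ 476.1 -263.8] [59.4 40. ] 45.5 pca -148.1 [14.8 16.4] zmed 0.0359
rack body top 72 mean [ 0.4746 -0.2636] rect [ 475.5 -264.8] [60.6 34.6] 39.8 pca -138.5 [ 9.6 23.7] zmed 0.0569
stem 151 mean [ 0.4722 -0.2615] rect [ 475.1 -264.6] [16.5 18.7] 41.9 pca 51.4 [4.4 4.8] zmed 0.1455
stemtop 49 mean [ 0.4749 -0.2644] rect [ 475.5 -264.7] [15.6 16.2] 39.2 pca 160.9 [4.5 4.9] zmed 0.1569
base 434 mean [ 0.7003 -0.235 ] rect [ 703.4 -236.6] [74.6 77.4] 55.1 pca 70.1 [18.4 19.8] zmed 0.0098
post 101 mean [ 0.7017 -0.2341] rect [ 701.7 -233.9] [12.7  7.4] 32.7 pca -143.7 [1.6 3.2] zmed 0.0688
bar 117 mean [ 0.6656 -0.2164] rect [ 663.5 -214.9] [ 10.  105.5] 60.8 pca 152.0 [ 2.6 30.1] zmed 0.1535
grip 235 mean [0.5247 0.0528] rect [528.4  51.7] [36.2 12.5] 17.0 pca -159.3 [ 3.6 11.2] zmed 0.1564
griptop 108 mean [0.5277 0.0519] rect [528.7  51.6] [35.7 12. ] 16.5 pca -162.7 [ 3.6 10.6] zmed 0.1624
glass 335 mean [0.5267 0.0498] rect [530.4  49.4] [68.3  9.7] 17.2 pca -162.3 [ 1.4 21.9] zmed 0.0822
rail 1947 mean [0.4798 0.1657] rect [491.3 116.6
[... 2470 characters left out ...]
67, -0.22, 0.15], [0.67, -0.219, 0.154], [0.665, -0.218, 0.15], [0.664, -0.217, 0.149], [0.654, -0.216, 0.15], [0.662, -0.215, 0.152], [0.668, -0.214, 0.154], [0.656, -0.213, 0.15], [0.652, -0.212, 0.151], [0.657, -0.211, 0.154], [0.655, -0.211, 0.154], [0.652, -0.209, 0.147], [0.642, -0.208, 0.145], [0.65, -0.207, 0.152], [0.646, -0.206, 0.15], [0.649, -0.205, 0.151], [0.632, -0.203, 0.154], [0.63, -0.203, 0.149], [0.636, -0.202, 0.144], [0.634, -0.202, 0.147], [0.631, -0.201, 0.153], [0.64, -0.2, 0.149], [0.628, -0.199, 0.153], [0.62, -0.198, 0.158], [0.624, -0.196, 0.15], [0.627, -0.196, 0.151], [0.621, -0.194, 0.156], [0.621, -0.193, 0.15], [0.618, -0.191, 0.155], [0.619, -0.189, 0.156]]
```

```bash
cat >> h.py <<'E'
def delta(pos,yaw):
    s=env.read_state(); Rc=R.from_euler('xyz',s['eef_rot'],degrees=True); Rt=R.from_euler('xyz',[-90,0,yaw],degrees=True)
    d=Rc.inv().apply(np.array(pos)-s['position'])*1000; a=np.degrees((Rc.inv()*Rt).as_rotvec())
    print('t',round(s['t'],2),'q7',s['qpos'][6].round(1),'xyz',d.round(1),'a',a.round(1))
E
python3 - <<'E'
from h import *
delta([.475,-.2645,.215],-50)
E
```

```text
t 1.4 q7 -4.3 xyz [-346.    16.3 -155.6] a [   0.  -108.6   -0. ]
```

>>> {"op": "arm_command", "data": {
  "deltas": [
    {"jaw":85,"x":-346,"y":16,"z":-156,"ay":-108.6},
    {"jaw":85,"x":-346,"y":16,"z":-156,"ay":-108.6},
    {"jaw":85,"x":-346,"y":16,"z":-156,"ay":-108.6},
    {"jaw":85,"x":-346,"y":16,"z":-156,"ay":-108.6},
    {"jaw":85,"x":-346,"y":16,"z":-156,"ay":-108.6},
    {"jaw":85,"x":-346,"y":16,"z":-156,"ay":-108.6},
    {"jaw":85,"x":-346,"y":16,"z":-156,"ay":-108.6},
    {"jaw":85,"x":-346,"y":16,"z":-156,"ay":-108.6}
  ],
  "force": 40
}}

```text
$.deltas[0]: bad value
```

>>> {"op": "arm_command", "data": {
  "deltas": [
    {"jaw":85},
    {"jaw":85}
  ]
}}

```text
$.deltas[0]: bad value
```

```bash
python3 - <<'E'
from h import *
delta([.475,-.2645,.215],-50); print(env.read_state()['eef_rot'])
E
```

```text
t 1.4 q7 -4.3 xyz [-346.    16.3 -155.6] a [   0.  -108.6   -0. ]
[-9.00054271e+01  1.08402217e-03 -1.58641282e+02]
```

>>> {"op": "arm_command", "data": {
  "deltas": [
    {"jaw":85,"x":-346,"y":16,"z":-156,"ax":0,"ay":-108.6,"az":0},
    {"jaw":85,"x":-346,"y":16,"z":-156,"ax":0,"ay":-108.6,"az":0},
    {"jaw":85,"x":-346,"y":16,"z":-156,"ax":0,"ay":-108.6,"az":0},
    {"jaw":85,"x":-346,"y":16,"z":-156,"ax":0,"ay":-108.6,"az":0},
    {"jaw":85,"x":-346,"y":16,"z":-156,"ax":0,"ay":-108.6,"az":0},
    {"jaw":85,"x":-346,"y":16,"z":-156,"ax":0,"ay":-108.6,"az":0},
    {"jaw":85,"x":-346,"y":16,"z":-156,"ax":0,"ay":-108.6,"az":0},
    {"jaw":85,"x":-346,"y":16,"z":-156,"ax":0,"ay":-108.6,"az":0}
  ],
  "force": 40
}}

```text
t: 2.4
position: [0.4754, -0.2634, 0.2152]
eef_rot: [-90.0, 0.0, -72.3]
force: [-1.4, -0.7, -0.3]
width: 0.999
```

```bash
python3 - <<'E'
from h import *
delta([.475,-.2645,.215],-50); print(env.read_state()['eef_rot'])
E
```

```text
t 2.4 q7 24.8 xyz [ 0.9  0.2 -0.7] a [ -0.  -22.3  -0. ]
[-8.99976500e+01  5.71381212e-03 -7.22554093e+01]
```

>>> {"op": "arm_command", "data": {
  "deltas": [
    {"jaw":85,"x":0,"y":0,"z":0,"ax":0,"ay":-10,"az":0},
    {"jaw":85,"x":0,"y":0,"z":0,"ax":0,"ay":-20,"az":0},
    {"jaw":85,"x":0,"y":0,"z":0,"ax":0,"ay":-22.3,"az":0},
    {"jaw":85,"x":0,"y":0,"z":0,"ax":0,"ay":-22.3,"az":0}
  ]
}}

```text
t: 2.9
position: [0.4748, -0.2642, 0.2153]
eef_rot: [-90.0, 0.0, -50.6]
force: [1.0, 0.9, 0.1]
width: 0.996
```

```bash
python3 - <<'E'
from h import *
delta([.475,-.2645,.215],-50); 
p,d,P,T,f,c=grab('wrist'); cv2.imwrite('pics/w1.png',p[:,:,::-1])
q=P.reshape(-1,3); q=q[(np.hypot(q[:,0]-.475,q[:,1]+.2645)<.03)]
for a,b in((.15,.17),(.115,.15),(.05,.065)):
    r=q[(q[:,2]>a)&(q[:,2]<b)]
    if len(r)>5: print(a,len(r),cv2.minAreaRect((r[:,:2]*1000).astype(np.float32)),np.median(r,axis=0))
print(T[:3,3])
E
```

```text
t 2.9 q7 41.9 xyz [ 0.3  0.3 -0. ] a [-0.  -0.6 -0. ]
0.15 858 ((476.24737548828125, -265.770263671875), (15.844293594360352, 16.249217987060547), 42.179813385009766) [ 0.47545253 -0.26483791  0.15761656]
0.115 497 ((475.2611389160156, -264.60479736328125), (16.69365692138672, 13.510725021362305), 40.018707275390625) [ 0.47126751 -0.26003362  0.13504697]
0.05 725 ((475.42034912109375, -264.9303894042969), (59.374168395996094, 31.097606658935547), 40.54521179199219) [ 0.47098119 -0.26042107  0.05526813]
[ 0.42390064 -0.20209654  0.35770003]
```

View pics/w1.png

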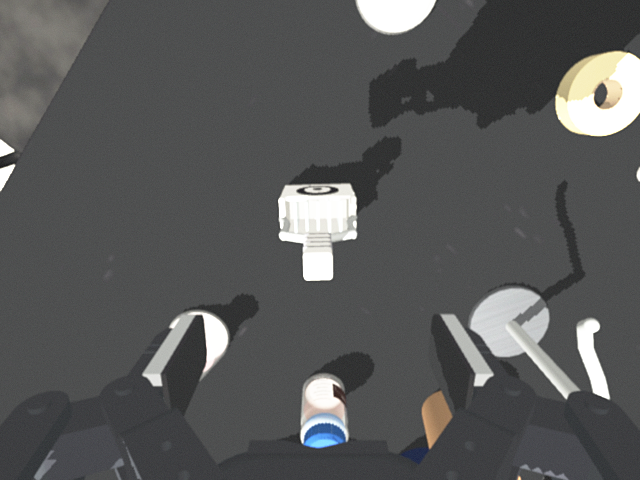

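>>> {"op": "arm_command", "data": {
  "deltas": [
    {"jaw":85,"x":0,"y":45,"z":0,"ax":0,"ay":0,"az":0},
    {"jaw":85,"x":0,"y":90,"z":0,"ax":0,"ay":0,"az":0},
    {"jaw":85,"x":0,"y":92,"z":0,"ax":0,"ay":0,"az":0},
    {"jaw":10,"x":0,"y":92,"z":0,"ax":0,"ay":0,"az":0},
    {"jaw":10,"x":0,"y":92,"z":0,"ax":0,"ay":0,"az":0},
    {"jaw":10,"x":0,"y":92,"z":0,"ax":0,"ay":0,"az":0},
    {"jaw":10,"x":0,"y":92,"z":0,"ax":0,"ay":0,"az":0},
    {"jaw":10,"x":0,"y":92,"z":0,"ax":0,"ay":0,"az":0}
  ],
  "force": 40
}}

```text
t: 3.95
position: [0.4751, -0.2644, 0.1239]
eef_rot: [-90.0, -0.0, -50.4]
force: [-1.2, 0.1, 8.4]
width: 0.178
```

>>> {"op": "arm_command", "data": {
  "deltas": [
    {"jaw":10,"x":0,"y":0,"z":0,"ax":0,"ay":0,"az":0},
    {"jaw":10,"x":0,"y":0,"z":0,"ax":0,"ay":0,"az":0},
    {"jaw":10,"x":0,"y":-30,"z":0,"ax":0,"ay":0,"az":0},
    {"jaw":10,"x":0,"y":-70,"z":0,"ax":0,"ay":0,"az":0},
    {"jaw":10,"x":0,"y":-70,"z":0,"ax":0,"ay":0,"az":0}
  ]
}}

```text
t: 4.58
position: [0.4757, -0.2645, 0.1956]
eef_rot: [-89.9, -0.2, -50.4]
force: [0.2, -0.7, -2.4]
width: 0.179
```

```bash
python3 - <<'E'
from h import *
s=env.read_state();print(s['position'],s['eef_rot'],s['width'],s['force'],s['t'])
p,d,P,T,f,c=grab('wrist'); cv2.imwrite('pics/w2.png',p[:,:,::-1])
def rep(n,q):
    (cc,wh,ang)=cv2.minAreaRect((q[:,:2]*1000).astype(np.float32)) if len(q)>4 else (0,0,0); print(n,len(q),np.round(cc,1),np.round(wh,1),round(ang,1))
Q=P.reshape(-1,3);Q=Q[~np.isnan(Q[:,0])]
def sel(c,r,a,b): return Q[(np.hypot(Q[:,0]-c[0],Q[:,1]-c[1])<r)&(Q[:,2]>a)&(Q[:,2]<b)]
rep('bar',sel((.66,-.21),.12,.142,.175)); rep('tip',sel((.617,-.19),.02,.157,.175)); rep('base',sel((.7,-.235),.06,.007,.016))
for n in ['scene','side']:
    p,d,P,T,f,c=grab(n); cv2.imwrite(f'pics/{n}1.png',p[:,:,::-1]); np.save(f'{n}P1.npy',P)
    Q=P.reshape(-1,3);Q=Q[~np.isnan(Q[:,0])]
    for z in range(70,200,8):
        q=sel((.475,-.265),.05,z/1000,z/1000+.008)
        if len(q): print(n,z,len(q),q.mean(0).round(4))
E
```

```text
[ 0.47565792 -0.26451876  0.19560021] [-89.90823666  -0.19538266 -50.41921944] 0.17932498272796182 [ 0.20528897 -0.7470933  -2.43506141] 4.575
bar 2458 [ 664.1 -215.8] [ 11.7 105.4] 60.7
tip 221 [ 621.4 -193.8] [7.8 9. ] 81.7
base 4080 [ 703.8 -238. ] [78.3 78.3] 83.9
scene 70 54 [ 0.4655 -0.2531  0.0743]
scene 78 67 [ 0.4654 -0.2525  0.0822]
scene 86 92 [ 0.47   -0.2614  0.0907]
scene 94 107 [ 0.4742 -0.2612  0.098 ]
scene 102 124 [ 0.473  -0.2616  0.1058]
scene 110 131 [ 0.4728 -0.2625  0.1141]
scene 118 130 [ 0.4741 -0.2626  0.1217]
scene 126 48 [ 0.4746 -0.2623  0.1282]
scene 134 16 [ 0.4721 -0.266   0.1377]
scene 142 15 [ 0.4711 -0.2667  0.1459]
scene 150 16 [ 0.4746 -0.2644  0.1542]
scene 158 16 [ 0.4747 -0.2639  0.1622]
scene 166 32 [ 0.4746 -0.2646  0.171 ]
scene 174 30 [ 0.4751 -0.2642  0.1768]
scene 182 17 [ 0.4709 -0.2599  0.1865]
scene 190 25 [ 0.4705 -0.2596  0.1941]
scene 198 50 [ 0.4702 -0.2586  0.2018]
side 70 79 [ 0.4629 -0.2805  0.0737]
side 78 76 [ 0.4633 -0.2808  0.0819]
side 86 91 [ 0.464  -0.2797  0.09  ]
side 94 77 [ 0.4641 -0.2802  0.098 ]
side 102 78 [ 0.4623 -0.2811  0.1059]
side 110 124 [ 0.4695 -0.2749  0.1145]
side 118 296 [ 0.4747 -0.2664  0.1218]
side 126 42 [ 0.4689 -0.2694  0.1287]
side 134 23 [ 0.473  -0.2656  0.1381]
side 142 20 [ 0.4712 -0.2671  0.1467]
side 150 25 [ 0.4683 -0.2697  0.1538]
side 158 17 [ 0.4702 -0.2682  0.1615]
side 166 29 [ 0.462  -0.2748  0.1703]
side 174 21 [ 0.4683 -0.2694  0.1778]
side 182 25 [ 0.4727 -0.2684  0.1849]
side 190 26 [ 0.4709 -0.2712  0.1941]
side 198 58 [ 0.4685 -0.273   0.2025]
```

```bash
python3 - <<'E'
from h import *
Y=-62
delta([.576,-.168,.193],Y)
s=env.read_state(); Rt=R.from_euler('xyz',[-90,0,Y],degrees=True)
print('insert',Rt.inv().apply(np.array([.6505-.576,-.2087+.168,0])*1000).round(1))
E
```

```text
t 4.72 q7 40.8 xyz [ -9.4  -0.4 139.5] a [ 0.  11.6 -0. ]
insert [70.9  0.  46.7]
```

>>> {"op": "arm_command", "data": {
  "deltas": [
    {"jaw":10,"x":-2,"y":2,"z":30,"ax":0,"ay":3,"az":0},
    {"jaw":10,"x":-5,"y":2,"z":70,"ax":0,"ay":6,"az":0},
    {"jaw":10,"x":-7,"y":2,"z":105,"ax":0,"ay":9,"az":0},
    {"jaw":10,"x":-9,"y":2,"z":130,"ax":0,"ay":11.6,"az":0},
    {"jaw":10,"x":-9.4,"y":2,"z":139.5,"ax":0,"ay":11.6,"az":0},
    {"jaw":10,"x":-9.4,"y":2,"z":139.5,"ax":0,"ay":11.6,"az":0},
    {"jaw":10,"x":-9.4,"y":2,"z":139.5,"ax":0,"ay":11.6,"az":0}
  ]
}}

```text
t: 5.6
position: [0.5756, -0.1691, 0.1911]
eef_rot: [-90.0, -0.0, -62.0]
force: [0.1, 0.9, -1.3]
width: 0.183
```

```bash
python3 - <<'E'
from h import *
delta([.576,-.168,.193],-62)
Rt=R.from_euler('xyz',env.read_state()['eef_rot'],degrees=True)
ims=[]
for n in ['scene','side']:
    p,d,P,T,f,c=grab(n)
    x=T[:3,:3].T@(np.array([.61,-.19,.15])-T[:3,3]); u,v=int(x[0]/x[2]*f+c['cx']),int(x[1]/x[2]*f+c['cy'])
    ims.append(cv2.resize(p[v-65:v+65,u-65:u+65,::-1],(390,390),interpolation=3))
cv2.imwrite('pics/h1.png',np.hstack(ims))
p,d,P,T,f,c=grab('wrist'); Q=P.reshape(-1,3);Q=Q[~np.isnan(Q[:,0])]
q=Q[(np.hypot(Q[:,0]-.66,Q[:,1]+.213)<.08)&(Q[:,2]>.14)&(Q[:,2]<.175)]
if len(q)>5:
    print(len(q),cv2.minAreaRect((q[:,:2]*1000).astype(np.float32)))
    h=np.array([-.8746,.4848]); s=(q[:,:2]-[.7035,-.2375])@h; l=(q[:,:2]-[.7035,-.2375])@[-h[1],h[0]]
    for a in range(0,100,6):
        k=(s>a/1000)&(s<a/1000+.006)
        if k.sum()>3: print(a,k.sum(),'ztop',np.percentile(q[k,2],90).round(4),'lat',np.median(l[k]).round(4))
E
```

```text
t 5.6 q7 22.8 xyz [-0.8 -1.9  0.9] a [ 0. -0.  0.]
```

View pics/h1.png

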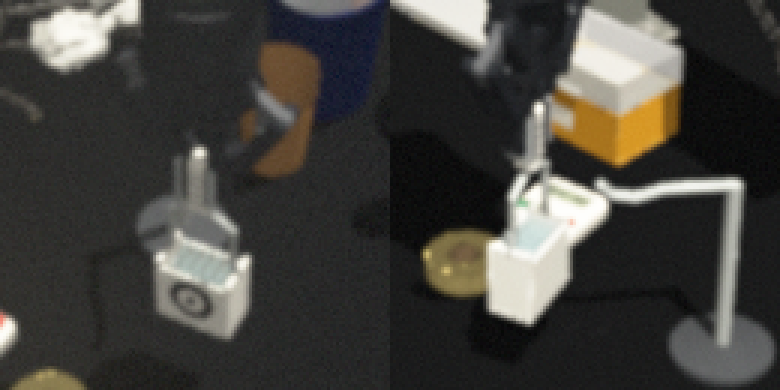

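>>> {"op": "arm_command", "data": {
  "deltas": [
    {"jaw":10,"x":12,"y":0,"z":8,"ax":0,"ay":0,"az":0},
    {"jaw":10,"x":24,"y":0,"z":16,"ax":0,"ay":0,"az":0},
    {"jaw":10,"x":36,"y":0,"z":24,"ax":0,"ay":0,"az":0},
    {"jaw":10,"x":48,"y":0,"z":32,"ax":0,"ay":0,"az":0},
    {"jaw":10,"x":60,"y":0,"z":40,"ax":0,"ay":0,"az":0},
    {"jaw":10,"x":70,"y":0,"z":47.5,"ax":0,"ay":0,"az":0},
    {"jaw":10,"x":70,"y":0,"z":47.5,"ax":0,"ay":0,"az":0},
    {"jaw":10,"x":70,"y":0,"z":47.5,"ax":0,"ay":0,"az":0}
  ]
}}

```text
t: 6.75
position: [0.6507, -0.2074, 0.1913]
eef_rot: [-90.0, 0.0, -62.0]
force: [-0.2, -0.6, -1.0]
width: 0.182
```

>>> {"op": "arm_command", "data": {
  "deltas": [
    {"jaw":10,"x":0,"y":6,"z":0,"ax":0,"ay":0,"az":0},
    {"jaw":10,"x":0,"y":12,"z":0,"ax":0,"ay":0,"az":0},
    {"jaw":10,"x":0,"y":16,"z":0,"ax":0,"ay":0,"az":0},
    {"jaw":10,"x":0,"y":16,"z":0,"ax":0,"ay":0,"az":0},
    {"jaw":10,"x":0,"y":16,"z":0,"ax":0,"ay":0,"az":0}
  ]
}}

```text
t: 7.38
position: [0.6512, -0.2075, 0.1754]
eef_rot: [-90.0, -0.0, -62.0]
force: [-0.1, -0.2, -1.6]
width: 0.182
```

```bash
python3 - <<'E'
from h import *
s=env.read_state();print(s['position'],s['force'],s['width'])
ims=[]
for n in ['scene','side']:
    p,d,P,T,f,c=grab(n)
    x=T[:3,:3].T@(np.array([.65,-.21,.14])-T[:3,3]); u,v=int(x[0]/x[2]*f+c['cx']),int(x[1]/x[2]*f+c['cy'])
    ims.append(cv2.resize(p[v-50:v+50,u-50:u+50,::-1],(400,400),interpolation=3))
cv2.imwrite('pics/h2.png',np.hstack(ims))
E
```

```text
[ 0.65120797 -0.20753891  0.17542579] [-0.05704505 -0.15515222 -1.6343382 ] 0.1824614566032563
```

View pics/h2.png

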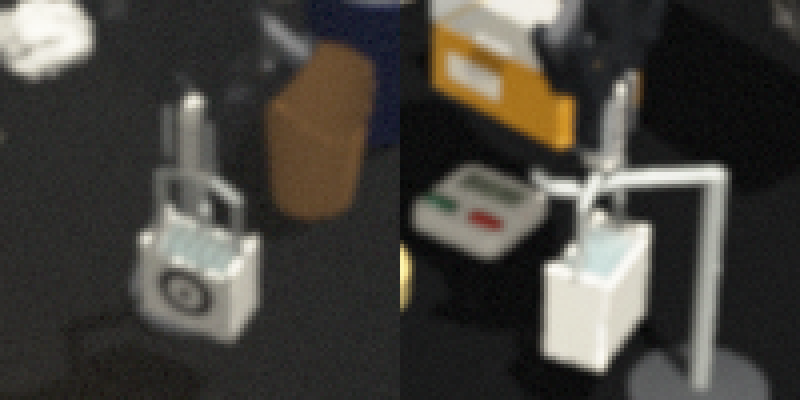

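>>> {"op": "arm_command", "data": {
  "deltas": [
    {"jaw":10,"x":0,"y":2,"z":0,"ax":0,"ay":0,"az":0},
    {"jaw":10,"x":0,"y":3,"z":0,"ax":0,"ay":0,"az":0},
    {"jaw":10,"x":0,"y":4,"z":0,"ax":0,"ay":0,"az":0},
    {"jaw":10,"x":0,"y":4,"z":0,"ax":0,"ay":0,"az":0}
  ]
}}

```text
t: 7.98
position: [0.6511, -0.2075, 0.1712]
eef_rot: [-90.0, 0.0, -62.0]
force: [-0.6, 0.5, -1.7]
width: 0.184
```

>>> {"op": "arm_command", "data": {
  "deltas": [
    {"jaw":10,"x":0,"y":1,"z":0,"ax":0,"ay":0,"az":0},
    {"jaw":10,"x":0,"y":2,"z":0,"ax":0,"ay":0,"az":0},
    {"jaw":10,"x":0,"y":2,"z":0,"ax":0,"ay":0,"az":0}
  ]
}}

```text
t: 8.35
position: [0.6514, -0.2073, 0.1699]
eef_rot: [-89.9, -0.0, -62.0]
force: [-1.2, 0.6, 6.9]
width: 0.181
```

>>> {"op": "arm_command", "data": {
  "deltas": [
    {"jaw":10,"x":0,"y":-0.7,"z":0,"ax":0,"ay":0,"az":0},
    {"jaw":18,"x":0,"y":-0.7,"z":0,"ax":0,"ay":0,"az":0},
    {"jaw":22,"x":0,"y":-0.7,"z":0,"ax":0,"ay":0,"az":0},
    {"jaw":30,"x":0,"y":-0.7,"z":0,"ax":0,"ay":0,"az":0},
    {"jaw":45,"x":0,"y":-0.7,"z":0,"ax":0,"ay":0,"az":0},
    {"jaw":60,"x":0,"y":-0.7,"z":0,"ax":0,"ay":0,"az":0}
  ]
}}

```text
t: 9.1
position: [0.6511, -0.2075, 0.17]
eef_rot: [-90.0, 0.0, -62.0]
force: [0.0, 0.5, 0.0]
width: 0.702
```

```bash
cat > rk.py <<'E'
from h import *
def racks(view=None):
    ims=[]
    for n in ['scene','side']:
        p,d,P,T,f,c=grab(n); Q=P.reshape(-1,3);Q=Q[~np.isnan(Q[:,0])]
        for a,b in ((.048,.095),(.093,.105),(.168,.205)):
            q=Q[(np.hypot(Q[:,0]-.65,Q[:,1]+.207)<.05)&(Q[:,2]>a)&(Q[:,2]<b)]
            if len(q)>5: r=cv2.minAreaRect((q[:,:2]*1000).astype(np.float32)); print(n,a,len(q),np.round(r[0],1),np.round(r[1],1),round(r[2],1),q.mean(0).round(4),'zmax',np.percentile(q[:,2],98).round(4))
        x=T[:3,:3].T@(np.array([.65,-.21,.14])-T[:3,3]); u,v=int(x[0]/x[2]*f+c['cx']),int(x[1]/x[2]*f+c['cy'])
        ims.append(cv2.resize(p[v-50:v+50,u-50:u+50,::-1],(400,400),interpolation=3))
    if view: cv2.imwrite(view,np.hstack(ims))
E
python3 -c "
from rk import *
racks('pics/h3.png');s=env.read_state();print(s['force'],s['t'])"
```

```text
scene 0.048 491 [ 649.4 -208.8] [61.5 38.7] 32.6 [ 0.6419 -0.2039  0.0759] zmax 0.0946
scene 0.093 210 [ 650.  -208.9] [60.  38.3] 33.1 [ 0.6489 -0.2071  0.0983] zmax 0.1048
scene 0.168 317 [ 650.5 -206.9] [87.6 27.7] 24.8 [ 0.6487 -0.2042  0.1911] zmax 0.2047
side 0.048 419 [ 648.1 -209.1] [67.1 35.5] 35.7 [ 0.6372 -0.2226  0.0731] zmax 0.0948
side 0.093 271 [ 648.8 -208.3] [62.5 34.8] 35.9 [ 0.6489 -0.2109  0.0986] zmax 0.1043
side 0.168 339 [ 645.1 -207.5] [81.8 25. ] 27.9 [ 0.6461 -0.2121  0.1904] zmax 0.2043
[ 0.99781331 -0.12899471 -0.29829399] 9.2
```

View pics/h3.png

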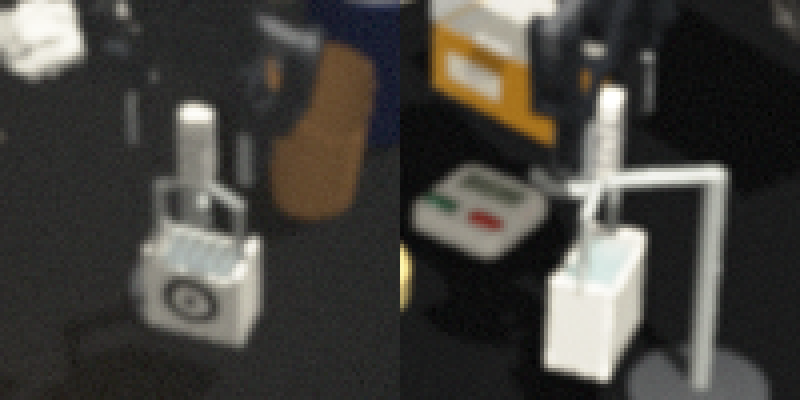

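>>> {"op": "arm_command", "data": {
  "deltas": [
    {"jaw":80,"x":0,"y":0,"z":0,"ax":0,"ay":0,"az":0},
    {"jaw":80,"x":0,"y":-10,"z":0,"ax":0,"ay":0,"az":0},
    {"jaw":80,"x":0,"y":-40,"z":0,"ax":0,"ay":0,"az":0},
    {"jaw":80,"x":0,"y":-80,"z":0,"ax":0,"ay":0,"az":0},
    {"jaw":80,"x":0,"y":-90,"z":0,"ax":0,"ay":0,"az":0},
    {"jaw":80,"x":0,"y":-90,"z":0,"ax":0,"ay":0,"az":0}
  ]
}}

```text
t: 9.95
position: [0.6513, -0.2075, 0.2605]
eef_rot: [-90.0, -0.0, -62.0]
force: [0.6, 0.4, 0.0]
width: 0.942
```

```bash
python3 -c "
from rk import *
racks(); delta([.5285,.0515,.255],17)"
```

```text
scene 0.048 499 [ 649. -209.] [60.7 39.5] 33.1 [ 0.6427 -0.2037  0.0759] zmax 0.0945
scene 0.093 216 [ 650.1 -208.4] [61.2 38.6] 32.4 [ 0.6482 -0.2078  0.098 ] zmax 0.1044
scene 0.168 138 [ 650.4 -206.8] [16.6 19.1] 35.5 [ 0.6478 -0.205   0.1889] zmax 0.2044
side 0.048 411 [ 648.2 -208.9] [63.4 35.4] 34.9 [ 0.6369 -0.223   0.0725] zmax 0.0942
side 0.093 269 [ 648.6 -208.3] [65.8 35.1] 34.5 [ 0.6487 -0.2113  0.0986] zmax 0.1042
side 0.168 164 [ 649.8 -206.5] [24.  17.1] 38.4 [ 0.6476 -0.2098  0.1883] zmax 0.2043
t 10.05 q7 30.9 xyz [-286.1    4.3   13.6] a [  0.  -79.   -0.1]
```

>>> {"op": "arm_command", "data": {
  "deltas": [
    {"jaw":60,"x":-40,"y":4,"z":2,"ax":0,"ay":-10,"az":0},
    {"jaw":60,"x":-95,"y":4,"z":4,"ax":0,"ay":-20,"az":0},
    {"jaw":60,"x":-150,"y":4,"z":8,"ax":0,"ay":-30,"az":0},
    {"jaw":60,"x":-205,"y":4,"z":12,"ax":0,"ay":-40,"az":0},
    {"jaw":60,"x":-250,"y":4,"z":13,"ax":0,"ay":-50,"az":0},
    {"jaw":60,"x":-286,"y":4,"z":13.6,"ax":0,"ay":-60,"az":0},
    {"jaw":60,"x":-286,"y":4,"z":13.6,"ax":0,"ay":-70,"az":0},
    {"jaw":60,"x":-286,"y":4,"z":13.6,"ax":0,"ay":-79,"az":0}
  ]
}}

```text
t: 11.05
position: [0.5285, 0.0516, 0.2554]
eef_rot: [-90.0, 0.1, 17.4]
force: [0.4, -1.2, -0.3]
width: 0.701
```

>>> {"op": "arm_command", "data": {
  "deltas": [
    {"jaw":60,"x":0,"y":0,"z":0,"ax":0,"ay":0,"az":0},
    {"jaw":60,"x":0,"y":0,"z":0,"ax":0,"ay":0,"az":0}
  ]
}}

```text
t: 11.3
position: [0.5287, 0.0513, 0.2557]
eef_rot: [-90.0, 0.0, 16.8]
force: [0.2, -0.3, 1.3]
width: 0.704
```

```bash
python3 - <<'E'
from h import *
delta([.5285,.0515,.255],17)
p,d,P,T,f,c=grab('wrist'); cv2.imwrite('pics/w3.png',p[:,:,::-1])
Q=P.reshape(-1,3);Q=Q[~np.isnan(Q[:,0])]
def rep(n,c,r,a,b):
    q=Q[(np.hypot(Q[:,0]-c[0],Q[:,1]-c[1])<r)&(Q[:,2]>a)&(Q[:,2]<b)]
    if len(q)>5: r=cv2.minAreaRect((q[:,:2]*1000).astype(np.float32)); print(n,len(q),np.round(r[0],1),np.round(r[1],1),round(r[2],2),'med',np.median(q,axis=0).round(4))
rep('griptop',(.5285,.0515),.04,.158,.168); rep('grip',(.5285,.0515),.04,.13,.168); rep('frame',(.5285,.0515),.05,.05,.122); rep('camtop',(.473,.234),.06,.1,.125); rep('rail',(.5,.12),.12,.009,.016)
E
```

```text
t 11.3 q7 66.6 xyz [-0.2  0.7  0.3] a [-0.  -0.2 -0. ]
griptop 1017 [529.5  51.2] [35.9 12.1] 16.42 med [0.5284 0.0507 0.1627]
grip 1215 [529.5  51.2] [36.1 12.6] 17.38 med [0.5253 0.05   0.1625]
frame 545 [529.   50.3] [64.4 13.9] 16.36 med [0.5064 0.0413 0.117 ]
camtop 4056 [476.9 231.5] [46.5 64.5] 16.78 med [0.4754 0.2344 0.1074]
rail 6436 [475.6 116. ] [103.7 225. ] 16.02 med [0.5005 0.1484 0.012 ]
```

View pics/w3.png

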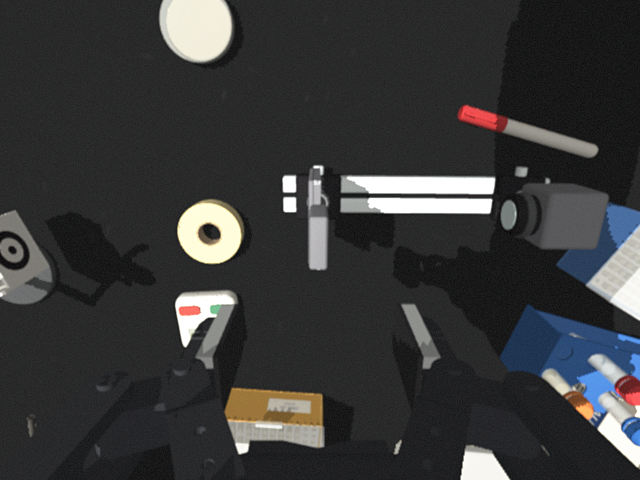

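>>> {"op": "arm_command", "data": {
  "deltas": [
    {"jaw":60,"x":0,"y":50,"z":0,"ax":0,"ay":0,"az":0},
    {"jaw":60,"x":0,"y":100,"z":0,"ax":0,"ay":0,"az":0},
    {"jaw":60,"x":0,"y":123,"z":0,"ax":0,"ay":0,"az":0},
    {"jaw":5,"x":0,"y":123,"z":0,"ax":0,"ay":0,"az":0},
    {"jaw":5,"x":0,"y":123,"z":0,"ax":0,"ay":0,"az":0},
    {"jaw":5,"x":0,"y":123,"z":0,"ax":0,"ay":0,"az":0},
    {"jaw":5,"x":0,"y":123,"z":0,"ax":0,"ay":0,"az":0},
    {"jaw":5,"x":0,"y":123,"z":0,"ax":0,"ay":0,"az":0}
  ],
  "force": 30
}}

```text
t: 12.35
position: [0.5293, 0.0517, 0.1342]
eef_rot: [-90.0, -0.1, 17.0]
force: [-1.7, 1.0, 7.7]
width: 0.134
```

>>> {"op": "arm_command", "data": {
  "deltas": [
    {"jaw":5,"x":0,"y":0,"z":0,"ax":0,"ay":8,"az":0},
    {"jaw":5,"x":0,"y":0,"z":0,"ax":0,"ay":17,"az":0},
    {"jaw":5,"x":0,"y":0,"z":0,"ax":0,"ay":26,"az":0},
    {"jaw":5,"x":0,"y":0,"z":0,"ax":0,"ay":35,"az":0},
    {"jaw":5,"x":0,"y":0,"z":0,"ax":0,"ay":44,"az":0},
    {"jaw":5,"x":0,"y":0,"z":0,"ax":0,"ay":53,"az":0},
    {"jaw":5,"x":0,"y":0,"z":0,"ax":0,"ay":62,"az":0},
    {"jaw":5,"x":0,"y":0,"z":0,"ax":0,"ay":70,"az":0}
  ]
}}

```text
t: 13.35
position: [0.5292, 0.0515, 0.1342]
eef_rot: [-89.9, -0.0, -53.3]
force: [-2.6, -0.4, 6.6]
width: 0.134
```

```bash
python3 - <<'E'
from h import *
delta([.529,.0515,.132],106.4-90-83); s=env.read_state(); print(s['ft_torque'],s['force'])
E
```

```text
t 13.35 q7 4.5 xyz [-0.2  2.2 -0.1] a [-0.1 13.3  0. ]
[-0.20749495  0.65120782  0.07512358] [-2.58839582 -0.4127333   6.56250106]
```

>>> {"op": "arm_command", "data": {
  "deltas": [
    {"jaw":5,"x":0,"y":0,"z":0,"ax":0,"ay":6,"az":0},
    {"jaw":5,"x":0,"y":0,"z":0,"ax":0,"ay":12,"az":0},
    {"jaw":5,"x":0,"y":0,"z":0,"ax":0,"ay":14.5,"az":0},
    {"jaw":5,"x":0,"y":0,"z":0,"ax":0,"ay":16.5,"az":0},
    {"jaw":5,"x":0,"y":0,"z":0,"ax":0,"ay":16.5,"az":0},
    {"jaw":5,"x":0,"y":0,"z":0,"ax":0,"ay":16.5,"az":0}
  ],
  "force": 50
}}

```text
t: 14.1
position: [0.5292, 0.0515, 0.1343]
eef_rot: [-89.9, -0.0, -69.4]
force: [-2.2, -0.8, 10.5]
width: 0.13
```

```bash
cat > mr.py <<'E'
from rk import *
s=env.read_state(); print('t',s['t'],s['eef_rot'],s['width'],s['force'],'tq',s['ft_torque'])
racks()
p,d,P,T,f,c=grab('scene'); cv2.imwrite('pics/m1.png',p[:,:,::-1]); Q=P.reshape(-1,3);Q=Q[~np.isnan(Q[:,0])]
for a,b in ((.055,.122),(.055,.09),(.09,.122)):
    q=Q[(np.hypot(Q[:,0]-.529,Q[:,1]-.0515)<.042)&(Q[:,2]>a)&(Q[:,2]<b)]
    if len(q)>5:
        r=cv2.minAreaRect((q[:,:2]*1000).astype(np.float32)); m=q[:,:2].mean(0); w,v=np.linalg.eigh(np.cov((q[:,:2]-m).T)); print(a,b,len(q),np.round(r[0],1),np.round(r[1],1),round(r[2],1),'pca',np.degrees(np.arctan2(v[1,1],v[0,1])).round(1))
E
python3 mr.py
```

```text
t 14.1 [-8.99129328e+01 -3.31583223e-02 -6.93995994e+01] 0.12978952090369847 [-2.15818632 -0.75792432 10.47754274] tq [-0.44802198  0.61194503  1.52593732]
scene 0.048 167 [ 657.1 -189.5] [22.9 42.8] 86.7 [ 0.6544 -0.1883  0.0724] zmax 0.0944
scene 0.093 41 [ 662.6 -187.1] [15.7 30.1] 77.3 [ 0.6626 -0.1874  0.0984] zmax 0.1042
side 0.048 416 [ 648.9 -208.4] [65.4 35.3] 34.2 [ 0.6369 -0.2227  0.073 ] zmax 0.0945
side 0.093 270 [ 648.9 -208.7] [63.4 34.5] 33.8 [ 0.6485 -0.2111  0.0986] zmax 0.1043
side 0.168 162 [ 649.6 -207.3] [19.5 17.4] 34.1 [ 0.6478 -0.2096  0.188 ] zmax 0.204
0.055 0.122 563 [525.6  49.8] [10.9 67.4] 22.3 pca 110.6
0.055 0.09 258 [522.7  49.3] [ 9.7 66.5] 16.4 pca 111.0
0.09 0.122 305 [525.6  49.8] [10.9 67.4] 22.3 pca 110.4
```

```bash
python3 - <<'E'
from h import *
p,d,P,T,f,c=grab('wrist'); Q=P.reshape(-1,3);Q=Q[~np.isnan(Q[:,0])]
for a,b in ((.108,.124),(.05,.108),(.05,.124)):
    q=Q[(np.hypot(Q[:,0]-.529,Q[:,1]-.0515)<.042)&(Q[:,2]>a)&(Q[:,2]<b)]
    if len(q)>5:
        r=cv2.minAreaRect((q[:,:2]*1000).astype(np.float32)); m=q[:,:2].mean(0); w,v=np.linalg.eigh(np.cov((q[:,:2]-m).T)); print(a,b,len(q),np.round(r[0],1),np.round(r[1],1),round(r[2],1),'pca',np.degrees(np.arctan2(v[1,1],v[0,1])).round(1))
x,y=0,0
cv2.imwrite('pics/w4.png',p[:,:,::-1])
E
```

```text
0.108 0.124 1023 [518.9  68.7] [ 9.  25.6] 23.3 pca 110.7
0.05 0.108 672 [526.2  60.7] [ 9.2 46.9] 32.7 pca 123.2
0.05 0.124 1695 [524.6  59.8] [12.9 47. ] 32.7 pca 121.4
```

View pics/w4.png

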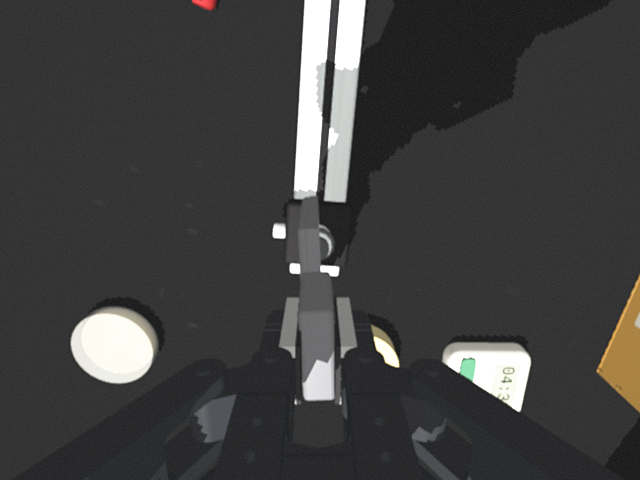

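```bash
python3 - <<'E'
from h import *
def an(P,t):
    Q=P.reshape(-1,3);Q=Q[~np.isnan(Q[:,0])]
    q=Q[(np.hypot(Q[:,0]-.529,Q[:,1]-.0515)<.045)&(Q[:,2]>.06)&(Q[:,2]<.112)][:,:2].astype(np.float32)
    l=cv2.fitLine(q,cv2.DIST_HUBER,0,.001,.001).ravel(); print(t,len(q),np.degrees(np.arctan2(l[1],l[0])).round(2)%180,l[2:])
an(np.load('sceneP.npy'),'rest')
for i in range(4): an(grab('scene')[2],'now')
s=env.read_state(); print(s['t'],s['eef_rot'][2],s['ft_torque'][2])
E
```

```text
rest 299 17.06 [0.51152796 0.04530967]
now 395 112.82 [0.5234736  0.04668799]
now 404 113.0 [0.5240948  0.04570018]
now 403 112.25 [0.5193531  0.05726898]
now 402 112.34 [0.5210109  0.05302755]
14.5 -69.40158999564629 1.5644502539563339
```

>>> {"op": "arm_command", "data": {
  "deltas": [
    {"jaw":0,"x":0,"y":0,"z":0,"ax":0,"ay":0,"az":0},
    {"jaw":0,"x":0,"y":0,"z":0,"ax":0,"ay":-4,"az":0},
    {"jaw":0,"x":0,"y":0,"z":0,"ax":0,"ay":-4,"az":0},
    {"jaw":0,"x":0,"y":0,"z":0,"ax":0,"ay":-4,"az":0}
  ],
  "force": 80
}}

```text
t: 15.0
position: [0.5292, 0.0515, 0.1343]
eef_rot: [-89.9, -0.0, -65.5]
force: [-3.1, -1.0, 11.6]
width: 0.126
```

```bash
cat > an.py <<'E'
from h import *
s=env.read_state(); print(s['t'],'yaw',s['eef_rot'][2].round(2),'w',s['width'].round(4),'tz',s['ft_torque'][2].round(3))
L=[]
for i in range(4):
    Q=grab('scene')[2].reshape(-1,3);Q=Q[~np.isnan(Q[:,0])]
    q=Q[(np.hypot(Q[:,0]-.529,Q[:,1]-.0515)<.045)&(Q[:,2]>.06)&(Q[:,2]<.112)][:,:2].astype(np.float32)
    l=cv2.fitLine(q,cv2.DIST_HUBER,0,.001,.001).ravel(); m=q-q.mean(0); w,v=np.linalg.eigh(np.cov(m.T)); L.append([np.degrees(np.arctan2(l[1],l[0]))%180,np.degrees(np.arctan2(v[1,1],v[0,1]))%180])
print(np.mean(L,0),np.std(L,0))
E
python3 an.py
```

```text
Traceback (most recent call last):
  File "an.py", line 2, in <module>
    s=env.read_state(); print(s['t'],'yaw',s['eef_rot'][2].round(2),'w',s['width'].round(4),'tz',s['ft_torque'][2].round(3))
                                                                        ^^^^^^^^^^^^^^^^
AttributeError: 'float' object has no attribute 'round'
```

>>> {"op": "arm_command", "data": {
  "deltas": [
    {"jaw":0,"x":0,"y":0,"z":0,"ax":0,"ay":4,"az":0},
    {"jaw":0,"x":0,"y":0,"z":0,"ax":0,"ay":7,"az":0},
    {"jaw":0,"x":0,"y":0,"z":0,"ax":0,"ay":7,"az":0},
    {"jaw":0,"x":0,"y":0,"z":0,"ax":0,"ay":7,"az":0}
  ]
}}

```text
t: 15.5
position: [0.5292, 0.0515, 0.1344]
eef_rot: [-89.9, -0.0, -72.3]
force: [-3.2, -3.2, 13.4]
width: 0.128
```

```bash
python3 an.py
```

```text
Traceback (most recent call last):
  File "an.py", line 2, in <module>
    s=env.read_state(); print(s['t'],'yaw',s['eef_rot'][2].round(2),'w',s['width'].round(4),'tz',s['ft_torque'][2].round(3))
                                                                        ^^^^^^^^^^^^^^^^
AttributeError: 'float' object has no attribute 'round'
```

```bash
sed -i "s/s\['width'\].round(4)/s['width']/" an.py; python3 an.py
```

```text
15.5 yaw -72.3 w 0.127714207251547 tz 2.846
[112.22159195 110.89610267] [0.4667796  0.07617877]
```

>>> {"op": "arm_command", "data": {
  "deltas": [
    {"jaw":0,"x":0,"y":0,"z":0,"ax":0,"ay":-7,"az":0},
    {"jaw":0,"x":0,"y":0,"z":0,"ax":0,"ay":-10,"az":0},
    {"jaw":0,"x":0,"y":0,"z":0,"ax":0,"ay":-10,"az":0}
  ]
}}

```text
t: 16.08
position: [0.5292, 0.0515, 0.1343]
eef_rot: [-89.9, -0.0, -62.5]
force: [-2.5, -0.3, 10.7]
width: 0.128
```

```bash
python3 an.py
```

```text
16.075 yaw -62.47 w 0.1281589929247091 tz 0.067
[116.8948555  115.38879105] [0.19663915 0.04600529]
```

>>> {"op": "arm_command", "data": {
  "deltas": [
    {"jaw":70,"x":0,"y":0,"z":0,"ax":0,"ay":0,"az":0},
    {"jaw":70,"x":0,"y":0,"z":0,"ax":0,"ay":0,"az":0},
    {"jaw":70,"x":0,"y":0,"z":0,"ax":0,"ay":0,"az":0},
    {"jaw":70,"x":0,"y":-40,"z":0,"ax":0,"ay":0,"az":0},
    {"jaw":70,"x":0,"y":-100,"z":0,"ax":0,"ay":0,"az":0},
    {"jaw":70,"x":0,"y":-126,"z":0,"ax":0,"ay":0,"az":0}
  ]
}}

```text
t: 17.02
position: [0.5293, 0.0516, 0.2619]
eef_rot: [-89.8, -0.0, -62.5]
force: [0.5, -0.4, -0.7]
width: 0.827
```

```bash
python3 -c "
from h import *
delta([.6498,-.2072,.2605],-56.5)"
```

```text
t 17.02 q7 3.1 xyz [285.2   1.6 -12.6] a [-0.2 -6.   0.1]
```

>>> {"op": "arm_command", "data": {
  "deltas": [
    {"jaw":70,"x":50,"y":0,"z":-3,"ax":0,"ay":-2,"az":0},
    {"jaw":70,"x":105,"y":0,"z":-6,"ax":0,"ay":-4,"az":0},
    {"jaw":70,"x":160,"y":0,"z":-9,"ax":0,"ay":-6,"az":0},
    {"jaw":70,"x":215,"y":0,"z":-12,"ax":0,"ay":-6,"az":0},
    {"jaw":70,"x":265,"y":0,"z":-12.6,"ax":0,"ay":-6,"az":0},
    {"jaw":70,"x":285.2,"y":0,"z":-12.6,"ax":-0.2,"ay":-6,"az":0},
    {"jaw":70,"x":285.2,"y":0,"z":-12.6,"ax":-0.2,"ay":-6,"az":0},
    {"jaw":70,"x":285.2,"y":0,"z":-12.6,"ax":-0.2,"ay":-6,"az":0}
  ]
}}

```text
t: 18.02
position: [0.6493, -0.2065, 0.259]
eef_rot: [-90.2, 0.0, -56.5]
force: [-0.1, 0.2, -0.0]
width: 0.821
```

```bash
python3 -c "
from rk import *
racks(); delta([.6498,-.2072,.170],-56.5)"
```

```text
scene 0.048 485 [ 649.  -209.1] [59.9 39.4] 32.9 [ 0.6421 -0.2037  0.0752] zmax 0.094
scene 0.093 207 [ 650.3 -209.5] [60.  37.4] 33.2 [ 0.6479 -0.2076  0.0983] zmax 0.1043
scene 0.168 141 [ 650.9 -206.9] [17.4 20.6] 36.0 [ 0.648  -0.2053  0.1891] zmax 0.2047
side 0.048 419 [ 649.1 -210.4] [64.3 35.1] 31.0 [ 0.6373 -0.2227  0.0729] zmax 0.0948
side 0.093 274 [ 649.1 -208. ] [63.4 34. ] 34.6 [ 0.6485 -0.211   0.0985] zmax 0.1042
side 0.168 165 [ 649.5 -207.6] [19.9 19.1] 33.0 [ 0.6478 -0.2097  0.188 ] zmax 0.2036
t 18.12 q7 36.7 xyz [ 0.8 89.4  0.3] a [ 0.2  0.1 -0. ]
```

>>> {"op": "arm_command", "data": {
  "deltas": [
    {"jaw":70,"x":0.8,"y":30,"z":0,"ax":0.2,"ay":0,"az":0},
    {"jaw":70,"x":0.8,"y":70,"z":0,"ax":0.2,"ay":0,"az":0},
    {"jaw":70,"x":0.8,"y":89,"z":0,"ax":0.2,"ay":0,"az":0},
    {"jaw":10,"x":0.8,"y":89,"z":0,"ax":0.2,"ay":0,"az":0},
    {"jaw":10,"x":0.8,"y":89,"z":0,"ax":0.2,"ay":0,"az":0},
    {"jaw":10,"x":0.8,"y":89,"z":0,"ax":0.2,"ay":0,"az":0},
    {"jaw":10,"x":0.8,"y":89,"z":0,"ax":0.2,"ay":0,"az":0},
    {"jaw":10,"x":0.8,"y":89,"z":0,"ax":0.2,"ay":0,"az":0}
  ],
  "force": 40
}}

```text
t: 19.12
position: [0.6502, -0.2078, 0.1709]
eef_rot: [-89.9, -0.0, -56.5]
force: [2.1, 2.9, 7.1]
width: 0.182
```

```bash
python3 -c "
from h import *
s=env.read_state();print(s['position'],s['eef_rot'],s['force'],s['ft_torque'],s['width'])
Y=-88
p=np.array(s['position']);delta([p[0]+.0087*.9,p[1]-.0048*.9,p[2]+.008],Y)"
```

```text
[ 0.65020951 -0.20778211  0.17092916] [-8.98919303e+01 -2.83134061e-02 -5.64852605e+01] [2.08800033 2.90653261 7.13152975] [ 0.62422361 -0.48215017  0.03931587] 0.18179842768304177
t 19.12 q7 34.4 xyz [ 7.9 -8.   4.2] a [-0.1 31.5 -0. ]
```

>>> {"op": "arm_command", "data": {
  "deltas": [
    {"jaw":10,"x":0,"y":-6,"z":0,"ax":0,"ay":0,"az":0},
    {"jaw":10,"x":4,"y":-8,"z":2,"ax":0,"ay":10,"az":0},
    {"jaw":10,"x":7.9,"y":-8,"z":4.2,"ax":0,"ay":20,"az":0},
    {"jaw":10,"x":7.9,"y":-8,"z":4.2,"ax":0,"ay":31.5,"az":0},
    {"jaw":10,"x":7.9,"y":-6,"z":4.2,"ax":0,"ay":31.5,"az":0},
    {"jaw":10,"x":7.9,"y":-4,"z":4.2,"ax":0,"ay":31.5,"az":0},
    {"jaw":10,"x":7.9,"y":-4,"z":4.2,"ax":0,"ay":31.5,"az":0}
  ]
}}

```text
t: 20.0
position: [0.6584, -0.2116, 0.1749]
eef_rot: [-89.8, 0.1, -87.7]
force: [3.8, 5.6, 5.5]
width: 0.179
```

>>> {"op": "arm_command", "data": {
  "deltas": [
    {"jaw":10,"x":0,"y":1,"z":0,"ax":0,"ay":0,"az":0},
    {"jaw":10,"x":0,"y":1,"z":0,"ax":0,"ay":0,"az":0}
  ]
}}

```text
t: 20.25
position: [0.6586, -0.2116, 0.1745]
eef_rot: [-89.8, 0.1, -87.7]
force: [2.6, 5.8, 13.2]
width: 0.183
```

>>> {"op": "arm_command", "data": {
  "deltas": [
    {"jaw":10,"x":0,"y":-1,"z":0,"ax":0,"ay":0,"az":0},
    {"jaw":16,"x":0,"y":-1,"z":0,"ax":0,"ay":0,"az":0},
    {"jaw":18,"x":0,"y":-1,"z":0,"ax":0,"ay":0,"az":0},
    {"jaw":21,"x":0,"y":-1,"z":0,"ax":0,"ay":0,"az":0},
    {"jaw":26,"x":0,"y":-1,"z":0,"ax":0,"ay":0,"az":0},
    {"jaw":34,"x":0,"y":-1,"z":0,"ax":0,"ay":0,"az":0},
    {"jaw":45,"x":0,"y":-1,"z":0,"ax":0,"ay":0,"az":0},
    {"jaw":60,"x":0,"y":-1,"z":0,"ax":0,"ay":0,"az":0}
  ]
}}

```text
t: 21.25
position: [0.6574, -0.2125, 0.174]
eef_rot: [-90.0, 0.0, -88.0]
force: [0.0, 0.6, 0.8]
width: 0.7
```

```bash
python3 -c "
from rk import *
racks('pics/h4.png')"
```

```text
scene 0.048 399 [ 650.1 -209.5] [64.  36.4] 16.2 [ 0.6401 -0.2037  0.0744] zmax 0.0946
scene 0.093 278 [ 653.7 -209.7] [63.5 37.7] 14.4 [ 0.6534 -0.2075  0.0992] zmax 0.1048
scene 0.168 285 [ 652.2 -209.9] [23.3 80. ] 87.7 [ 0.6558 -0.2085  0.1903] zmax 0.2046
side 0.048 495 [ 650.  -209.7] [65.5 36.8] 13.7 [ 0.6415 -0.2203  0.0726] zmax 0.0943
side 0.093 302 [ 653.1 -209.1] [65.3 36.5] 13.3 [ 0.6531 -0.2116  0.0995] zmax 0.1047
side 0.168 385 [ 655.  -213.3] [87.  25.1] 5.2 [ 0.6551 -0.2136  0.1908] zmax 0.2046
```

View pics/h4.png

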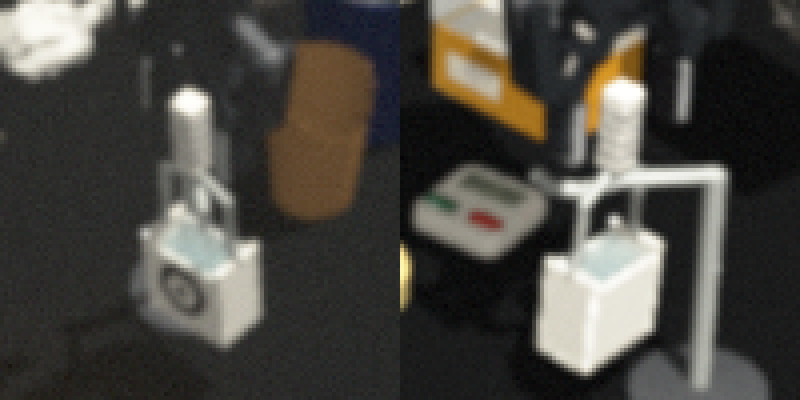

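>>> {"op": "arm_command", "data": {
  "deltas": [
    {"jaw":75,"x":0,"y":0,"z":0,"ax":0,"ay":0,"az":0},
    {"jaw":75,"x":0,"y":-10,"z":0,"ax":0,"ay":0,"az":0},
    {"jaw":75,"x":0,"y":-40,"z":0,"ax":0,"ay":0,"az":0},
    {"jaw":75,"x":0,"y":-80,"z":0,"ax":0,"ay":0,"az":0},
    {"jaw":75,"x":0,"y":-90,"z":0,"ax":0,"ay":0,"az":0}
  ]
}}

```text
t: 21.98
position: [0.6581, -0.2126, 0.2672]
eef_rot: [-89.8, -0.0, -88.0]
force: [0.0, -0.4, -0.6]
width: 0.878
```

```bash
cat > fit.py <<'E'
# fit the rack's pose: box body + stem, signed-surface distance, both cameras
from h import *
from scipy.optimize import least_squares
def sdf(p,c,h):
    q=np.abs(p-c)-h; return np.linalg.norm(np.maximum(q,0),axis=1)+np.minimum(q.max(1),0)
def fit():
    C=[]
    for n in ['scene','side']:
        Q=grab(n)[2].reshape(-1,3);Q=Q[~np.isnan(Q[:,0])]
        C.append(Q[(np.hypot(Q[:,0]-.65,Q[:,1]+.209)<.05)&(((Q[:,2]>.035)&(Q[:,2]<.103))|((Q[:,2]>.166)&(Q[:,2]<.21)))])
    C=np.vstack(C)
    def res(x):
        p=R.from_euler('ZYX',x[3:]).inv().apply(C-[x[0],x[1],x[2]])   # origin = loop point
        p=p+[0,0,.108]
        return np.minimum(sdf(p,[0,0,.029],[.017,.03,.029]),sdf(p,[0,0,.135],[.008,.008,.023]))*1000
    best=min((least_squares(res,[.654,-.209,.156,a,0,0],loss='soft_l1',x_scale=[.01,.01,.01,.2,.1,.1]) for a in np.radians([-70,-55,-85])),key=lambda r:r.cost)
    x=best.x; Rm=R.from_euler('ZYX',x[3:]); disc=x[:3]+Rm.apply([-.018,0,.03-.108])
    tilt=np.degrees(np.arccos(Rm.as_matrix()[2,2]))
    print('loop',x[:3].round(4),'phi',(np.degrees(x[3])+180).round(1),'tilt',tilt.round(2),'disc',disc.round(4),'rms',np.sqrt(np.median(res(x)**2)).round(2))
    print('seat dist',np.linalg.norm(x[:3]-[.642,-.204,.150]).round(4))
    for b in (106.1,106.6):
        for th in (83.08,83.6):
            a=np.radians(b-2*th); v=disc[:2]-[.529,.0515]; print(b,th,'y',(-v[0]*np.sin(a)+v[1]*np.cos(a)).round(4),end='; ')
    print()
for i in range(2): fit()
print(env.read_state()['t'])
E
python3 fit.py
```

```text
loop [ 0.6576 -0.2093  0.1508] phi 104.6 tilt 4.15 disc [ 0.6475 -0.1925  0.0733] rms 1.14
seat dist 0.0166
106.1 83.08 y -0.0191; 106.1 83.6 y -0.0142; 106.6 83.08 y -0.0214; 106.6 83.6 y -0.0165; 
loop [ 0.6576 -0.2092  0.1507] phi 104.9 tilt 4.13 disc [ 0.6474 -0.1926  0.073 ] rms 1.17
seat dist 0.0165
106.1 83.08 y -0.0192; 106.1 83.6 y -0.0143; 106.6 83.08 y -0.0216; 106.6 83.6 y -0.0166; 
22.175
```

```bash
python3 -c "
from h import *
delta([.6595,-.2088,.174],-75.3)"
```

```text
t 22.18 q7 9.7 xyz [-3.5 89.2  2.6] a [  0.1 -12.7  -0. ]
```

>>> {"op": "arm_command", "data": {
  "deltas": [
    {"jaw":70,"x":-3.5,"y":5,"z":2.6,"ax":0,"ay":-8,"az":0},
    {"jaw":70,"x":-3.5,"y":40,"z":2.6,"ax":0,"ay":-12.7,"az":0},
    {"jaw":70,"x":-3.5,"y":80,"z":2.6,"ax":0,"ay":-12.7,"az":0},
    {"jaw":10,"x":-3.5,"y":89,"z":2.6,"ax":0,"ay":-12.7,"az":0},
    {"jaw":10,"x":-3.5,"y":89,"z":2.6,"ax":0,"ay":-12.7,"az":0},
    {"jaw":10,"x":-3.5,"y":89,"z":2.6,"ax":0,"ay":-12.7,"az":0},
    {"jaw":10,"x":-3.5,"y":89,"z":2.6,"ax":0,"ay":-12.7,"az":0},
    {"jaw":10,"x":-3.5,"y":89,"z":2.6,"ax":0,"ay":-12.7,"az":0}
  ]
}}

```text
t: 23.18
position: [0.6602, -0.2093, 0.1769]
eef_rot: [-89.9, -0.1, -75.3]
force: [-2.5, -0.3, 8.6]
width: 0.179
```

```bash
python3 -c "
from h import *
s=env.read_state();print(s['position'],s['eef_rot'],s['force'],s['width'])
delta([.6564,-.2142,s['position'][2]+.006],-92)"; python3 fit.py | grep loop
```

```text
[ 0.66021918 -0.20929105  0.17689429] [-8.99217473e+01 -6.84262499e-02 -7.53183464e+01] [-2.48078886 -0.25462753  8.56283181] 0.17913650859271474
t 23.18 q7 18.9 xyz [ 3.8 -6.  -4.9] a [-0.1 16.7  0.1]
loop [ 0.6562 -0.2097  0.1508] phi 105.2 tilt 1.56 disc [ 0.6533 -0.1912  0.0729] rms 1.48
loop [ 0.656  -0.2096  0.1509] phi 104.6 tilt 1.63 disc [ 0.6534 -0.1912  0.073 ] rms 1.48
```

>>> {"op": "arm_command", "data": {
  "deltas": [
    {"jaw":10,"x":0,"y":-6,"z":0,"ax":0,"ay":0,"az":0},
    {"jaw":10,"x":2,"y":-8,"z":-2.5,"ax":0,"ay":8,"az":0},
    {"jaw":10,"x":3.8,"y":-8,"z":-4.9,"ax":0,"ay":16.7,"az":0},
    {"jaw":10,"x":3.8,"y":-6,"z":-4.9,"ax":0,"ay":16.7,"az":0},
    {"jaw":10,"x":3.8,"y":-4,"z":-4.9,"ax":0,"ay":16.7,"az":0},
    {"jaw":10,"x":3.8,"y":-4,"z":-4.9,"ax":0,"ay":16.7,"az":0},
    {"jaw":10,"x":3.8,"y":-4,"z":-4.9,"ax":0,"ay":16.7,"az":0}
  ]
}}

```text
t: 24.25
position: [0.6575, -0.2127, 0.18]
eef_rot: [-89.8, 0.1, -91.7]
force: [4.9, 4.8, 5.2]
width: 0.183
```

```bash
python3 -c "
from h import *
s=env.read_state();print(s['force'],s['ft_torque'])
delta([.6575-.0018,-.2142-.0042,.183],-90); delta([.6575-.0018,-.2142-.0042,.179],-90)"
```

```text
[4.87523897 4.79371953 5.24631759] [ 1.02721162 -1.34053802  0.05062175]
t 24.25 q7 5.1 xyz [ 5.8 -3.  -1.6] a [-0.2 -1.7 -0.1]
t 24.25 q7 5.1 xyz [ 5.8  1.  -1.6] a [-0.2 -1.7 -0.1]
```

>>> {"op": "arm_command", "data": {
  "deltas": [
    {"jaw":10,"x":0,"y":-3,"z":0,"ax":0,"ay":0,"az":0},
    {"jaw":10,"x":3,"y":-3,"z":-1,"ax":0,"ay":-1.7,"az":0},
    {"jaw":10,"x":5.8,"y":-3,"z":-1.6,"ax":0,"ay":-1.7,"az":0},
    {"jaw":10,"x":5.8,"y":-1,"z":-1.6,"ax":0,"ay":-1.7,"az":0},
    {"jaw":10,"x":5.8,"y":-1,"z":-1.6,"ax":0,"ay":-1.7,"az":0}
  ]
}}

```text
t: 24.88
position: [0.6557, -0.2183, 0.1815]
eef_rot: [-89.8, 0.1, -90.1]
force: [3.5, 8.0, 12.1]
width: 0.178
```

>>> {"op": "arm_command", "data": {
  "deltas": [
    {"jaw":10,"x":0,"y":2,"z":0,"ax":0,"ay":0,"az":0},
    {"jaw":10,"x":0,"y":2,"z":0,"ax":0,"ay":0,"az":0}
  ]
}}

```text
t: 25.12
position: [0.6565, -0.2183, 0.1802]
eef_rot: [-89.6, 0.1, -90.1]
force: [7.5, 8.4, 15.6]
width: 0.178
```

```bash
python3 -c "
from h import *
s=env.read_state();print(s['force'],s['ft_torque'])"; python3 fit.py | grep loop
```

```text
[ 7.5224705   8.36562005 15.59304923] [ 1.94375742 -2.22903403  0.07496448]
loop [ 0.6538 -0.2135  0.1521] phi 91.1 tilt 6.26 disc [ 0.6581 -0.1884  0.0762] rms 1.45
loop [ 0.6539 -0.2134  0.1522] phi 90.7 tilt 6.26 disc [ 0.6583 -0.1884  0.0763] rms 1.48
```

```bash
python3 -c "
from h import *
delta([.6578,-.2140,.184],-90); delta([.6578,-.2140,.1805],-90)"
```

```text
t 25.32 q7 7.0 xyz [-4.2 -3.9  1.2] a [-0.4 -0.1 -0.1]
t 25.32 q7 7.0 xyz [-4.2 -0.4  1.2] a [-0.4 -0.1 -0.1]
```

>>> {"op": "arm_command", "data": {
  "deltas": [
    {"jaw":10,"x":0,"y":-4,"z":0,"ax":0,"ay":0,"az":0},
    {"jaw":10,"x":-4.2,"y":-4,"z":1.5,"ax":0,"ay":0,"az":0},
    {"jaw":10,"x":-4.2,"y":-4,"z":1.5,"ax":0,"ay":0,"az":0},
    {"jaw":10,"x":-4.2,"y":-2,"z":1.5,"ax":0,"ay":0,"az":0},
    {"jaw":10,"x":-4.2,"y":-1.5,"z":1.5,"ax":0,"ay":0,"az":0},
    {"jaw":10,"x":-4.2,"y":-1.5,"z":1.5,"ax":0,"ay":0,"az":0}
  ]
}}

```text
t: 26.08
position: [0.6559, -0.2154, 0.1795]
eef_rot: [-90.0, 0.0, -90.3]
force: [1.2, -0.1, 0.8]
width: 0.178
```

```bash
python3 fit.py | grep loop
```

```text
loop [ 0.6528 -0.2108  0.1518] phi 90.2 tilt 5.31 disc [ 0.6562 -0.1866  0.0756] rms 1.4
loop [ 0.6529 -0.2109  0.152 ] phi 90.1 tilt 5.41 disc [ 0.6563 -0.1865  0.0758] rms 1.45
```

>>> {"op": "arm_command", "data": {
  "deltas": [
    {"jaw":15,"x":0,"y":0,"z":0,"ax":0,"ay":0,"az":0},
    {"jaw":17,"x":0,"y":0,"z":0,"ax":0,"ay":0,"az":0},
    {"jaw":19,"x":0,"y":0,"z":0,"ax":0,"ay":0,"az":0},
    {"jaw":22,"x":0,"y":0,"z":0,"ax":0,"ay":0,"az":0},
    {"jaw":28,"x":0,"y":0,"z":0,"ax":0,"ay":0,"az":0},
    {"jaw":45,"x":0,"y":0,"z":0,"ax":0,"ay":0,"az":0},
    {"jaw":75,"x":0,"y":0,"z":0,"ax":0,"ay":0,"az":0},
    {"jaw":75,"x":0,"y":0,"z":0,"ax":0,"ay":0,"az":0}
  ]
}}

```text
t: 27.28
position: [0.6559, -0.2154, 0.1795]
eef_rot: [-90.0, 0.0, -90.3]
force: [0.0, 0.8, -0.2]
width: 0.876
```

>>> {"op": "arm_command", "data": {
  "deltas": [
    {"jaw":75,"x":0,"y":-10,"z":0,"ax":0,"ay":0,"az":0},
    {"jaw":75,"x":0,"y":-50,"z":0,"ax":0,"ay":0,"az":0},
    {"jaw":75,"x":0,"y":-90,"z":0,"ax":0,"ay":0,"az":0},
    {"jaw":75,"x":0,"y":-90,"z":0,"ax":0,"ay":0,"az":0}
  ]
}}

```text
t: 27.78
position: [0.6568, -0.2155, 0.2731]
eef_rot: [-89.7, -0.1, -90.3]
force: [-0.1, -0.0, -1.0]
width: 0.876
```

```bash
python3 fit.py
```

```text
loop [ 0.6544 -0.2069  0.1503] phi 98.2 tilt 5.09 disc [ 0.6449 -0.1897  0.0727] rms 1.24
seat dist 0.0127
106.1 83.08 y -0.0199; 106.1 83.6 y -0.0151; 106.6 83.08 y -0.0223; 106.6 83.6 y -0.0174; 
loop [ 0.6546 -0.207   0.1501] phi 98.7 tilt 5.14 disc [ 0.6449 -0.1896  0.0726] rms 1.21
seat dist 0.0129
106.1 83.08 y -0.0199; 106.1 83.6 y -0.0151; 106.6 83.08 y -0.0223; 106.6 83.6 y -0.0174; 
27.975
```

```bash
python3 -c "
from h import *
delta([.657,-.2066,.175],-81.6)"
```

```text
t 27.98 q7 8.2 xyz [-8.7 93.7  1.5] a [ 0.1 -8.7 -0. ]
```

>>> {"op": "arm_command", "data": {
  "deltas": [
    {"jaw":70,"x":-8.7,"y":5,"z":1.5,"ax":0,"ay":-8.7,"az":0},
    {"jaw":70,"x":-8.7,"y":45,"z":1.5,"ax":0,"ay":-8.7,"az":0},
    {"jaw":70,"x":-8.7,"y":90,"z":1.5,"ax":0,"ay":-8.7,"az":0},
    {"jaw":10,"x":-8.7,"y":96,"z":1.5,"ax":0,"ay":-8.7,"az":0},
    {"jaw":10,"x":-8.7,"y":96,"z":1.5,"ax":0,"ay":-8.7,"az":0},
    {"jaw":10,"x":-8.7,"y":96,"z":1.5,"ax":0,"ay":-8.7,"az":0},
    {"jaw":10,"x":-8.7,"y":96,"z":1.5,"ax":0,"ay":-8.7,"az":0},
    {"jaw":10,"x":-8.7,"y":96,"z":1.5,"ax":0,"ay":-8.7,"az":0}
  ]
}}

```text
t: 28.98
position: [0.6572, -0.2073, 0.1755]
eef_rot: [-90.0, -0.1, -81.6]
force: [-6.8, -0.9, 10.9]
width: 0.181
```

```bash
python3 -c "
from h import *
s=env.read_state();print(s['position'],s['force'],s['width'])
delta([.6596,-.2117,.182],-97)"
```

```text
[ 0.65722502 -0.20732629  0.17552332] [-6.76362384 -0.92252294 10.92122885] 0.18080127029866042
t 28.98 q7 13.3 xyz [ 4.7 -6.5  1.7] a [-0.  15.4  0.1]
```

>>> {"op": "arm_command", "data": {
  "deltas": [
    {"jaw":10,"x":0,"y":-7,"z":0,"ax":0,"ay":0,"az":0},
    {"jaw":10,"x":2,"y":-9,"z":1,"ax":0,"ay":8,"az":0},
    {"jaw":10,"x":4.7,"y":-9,"z":1.7,"ax":0,"ay":15.4,"az":0},
    {"jaw":10,"x":4.7,"y":-7,"z":1.7,"ax":0,"ay":15.4,"az":0},
    {"jaw":10,"x":4.7,"y":-5,"z":1.7,"ax":0,"ay":15.4,"az":0},
    {"jaw":10,"x":4.7,"y":-5,"z":1.7,"ax":0,"ay":15.4,"az":0}
  ]
}}

```text
t: 29.72
position: [0.66, -0.2106, 0.1786]
eef_rot: [-90.0, 0.1, -96.9]
force: [1.1, 1.1, -0.7]
width: 0.179
```

Nearly free; the hook carries about 1 N. I'll lower it slightly and release.

>>> {"op": "arm_command", "data": {
  "deltas": [
    {"jaw":10,"x":0,"y":0.7,"z":0,"ax":0,"ay":0,"az":0},
    {"jaw":15,"x":0,"y":0.7,"z":0,"ax":0,"ay":0,"az":0},
    {"jaw":17,"x":0,"y":0.7,"z":0,"ax":0,"ay":0,"az":0},
    {"jaw":19,"x":0,"y":0.7,"z":0,"ax":0,"ay":0,"az":0},
    {"jaw":22,"x":0,"y":0.7,"z":0,"ax":0,"ay":0,"az":0},
    {"jaw":30,"x":0,"y":0.7,"z":0,"ax":0,"ay":0,"az":0},
    {"jaw":70,"x":0,"y":0.7,"z":0,"ax":0,"ay":0,"az":0},
    {"jaw":75,"x":0,"y":0.7,"z":0,"ax":0,"ay":0,"az":0}
  ]
}}

```text
t: 30.72
position: [0.6597, -0.2111, 0.1778]
eef_rot: [-90.0, 0.0, -97.0]
force: [-0.7, -0.2, -0.5]
width: 0.769
```

>>> {"op": "arm_command", "data": {
  "deltas": [
    {"jaw":75,"x":0,"y":-10,"z":0,"ax":0,"ay":0,"az":0},
    {"jaw":75,"x":0,"y":-50,"z":0,"ax":0,"ay":0,"az":0},
    {"jaw":75,"x":0,"y":-90,"z":0,"ax":0,"ay":0,"az":0}
  ]
}}

```text
t: 31.1
position: [0.6597, -0.211, 0.2697]
eef_rot: [-90.0, 0.0, -97.0]
force: [0.7, -0.8, 0.1]
width: 0.883
```

```bash
python3 fit.py; python3 -c "
from h import *
delta([.529,.0515,.255],16.5)"
```

```text
loop [ 0.6584 -0.2089  0.1508] phi 94.0 tilt 6.32 disc [ 0.6486 -0.1909  0.0734] rms 1.17
seat dist 0.0171
106.1 83.08 y -0.0174; 106.1 83.6 y -0.0125; 106.6 83.08 y -0.0197; 106.6 83.6 y -0.0148; 
loop [ 0.6584 -0.2089  0.1513] phi 93.7 tilt 6.24 disc [ 0.6488 -0.1911  0.0738] rms 1.2
seat dist 0.0172
106.1 83.08 y -0.0173; 106.1 83.6 y -0.0124; 106.6 83.08 y -0.0197; 106.6 83.6 y -0.0148; 
31.3
t 31.3 q7 2.0 xyz [-244.7   13.4 -161.9] a [-0.000e+00 -1.135e+02  1.000e-01]
```

>>> {"op": "arm_command", "data": {
  "deltas": [
    {"jaw":60,"x":-35,"y":5,"z":-25,"ax":0,"ay":-10,"az":0},
    {"jaw":60,"x":-75,"y":13,"z":-52,"ax":0,"ay":-20,"az":0},
    {"jaw":60,"x":-120,"y":13,"z":-80,"ax":0,"ay":-30,"az":0},
    {"jaw":60,"x":-165,"y":13,"z":-110,"ax":0,"ay":-40,"az":0},
    {"jaw":60,"x":-210,"y":13,"z":-140,"ax":0,"ay":-50,"az":0},
    {"jaw":60,"x":-244.7,"y":13,"z":-161.9,"ax":0,"ay":-60,"az":0},
    {"jaw":60,"x":-244.7,"y":13,"z":-161.9,"ax":0,"ay":-70,"az":0},
    {"jaw":60,"x":-244.7,"y":13,"z":-161.9,"ax":0,"ay":-80,"az":0}
  ]
}}

```text
t: 32.3
position: [0.5284, 0.0518, 0.2544]
eef_rot: [-90.0, 0.1, -16.6]
force: [-0.1, -0.8, 0.1]
width: 0.703
```

>>> {"op": "arm_command", "data": {
  "deltas": [
    {"jaw":60,"x":0,"y":0,"z":0,"ax":0,"ay":-10,"az":0},
    {"jaw":60,"x":0,"y":0,"z":0,"ax":0,"ay":-20,"az":0},
    {"jaw":60,"x":0,"y":0,"z":0,"ax":0,"ay":-30,"az":0},
    {"jaw":60,"x":0,"y":0,"z":0,"ax":0,"ay":-33.5,"az":0},
    {"jaw":60,"x":0,"y":0,"z":0,"ax":0,"ay":-33.5,"az":0}
  ]
}}

```text
t: 32.92
position: [0.5286, 0.0514, 0.2543]
eef_rot: [-90.0, 0.1, 16.5]
force: [-0.4, -0.3, -0.7]
width: 0.705
```

```bash
python3 - <<'E'
from h import *
delta([.529,.0515,.134],16.5)
p,d,P,T,f,c=grab('wrist'); np.save('wP.npy',P); cv2.imwrite('pics/w5.png',p[:,:,::-1])
Q=P.reshape(-1,3);Q=Q[~np.isnan(Q[:,0])]
def rep(n,q): r=cv2.minAreaRect((q[:,:2]*1000).astype(np.float32)); print(n,len(q),np.round(r[0],1),np.round(r[1],1),round(r[2],2))
v=Q[:,:2]-[.529,.0515]; 
k=(np.abs(v@[.959,.282])<.024)&(v@[-.282,.959]>-.06)&(v@[-.282,.959]<.13)&(Q[:,2]>.0085)&(Q[:,2]<.0155); rep('rail',Q[k])
q=Q[k]; m=(q[:,:2]-q[:,:2].mean(0)); w,V=np.linalg.eigh(np.cov(m.T)); print('pca',np.degrees(np.arctan2(V[1,1],V[0,1]))%180)
rep('grip',Q[(np.hypot(*v.T)<.04)&(Q[:,2]>.158)&(Q[:,2]<.168)])
k=(np.hypot(Q[:,0]-.477,Q[:,1]-.2315)<.06)&(Q[:,2]>.1)&(Q[:,2]<.125); rep('cam',Q[k])
E
```

```text
t 32.92 q7 67.5 xyz [ 6.000e-01  1.203e+02 -1.000e-01] a [-0.  -0.  -0.1]
rail 4258 [514.4  96.4] [ 39.5 165.7] 16.22
pca 106.21893659807674
grip 1034 [529.8  50.9] [36.5 12.6] 13.06
cam 4075 [476.5 231.6] [46.1 65. ] 18.24
```

>>> {"op": "arm_command", "data": {
  "deltas": [
    {"jaw":60,"x":0.5,"y":55,"z":0,"ax":0,"ay":0,"az":0},
    {"jaw":60,"x":0.5,"y":105,"z":0,"ax":0,"ay":0,"az":0},
    {"jaw":60,"x":0.5,"y":121,"z":0,"ax":0,"ay":0,"az":0},
    {"jaw":0,"x":0.5,"y":121,"z":0,"ax":0,"ay":0,"az":0},
    {"jaw":0,"x":0.5,"y":121,"z":0,"ax":0,"ay":0,"az":0},
    {"jaw":0,"x":0.5,"y":121,"z":0,"ax":0,"ay":0,"az":0},
    {"jaw":0,"x":0.5,"y":121,"z":0,"ax":0,"ay":0,"az":0},
    {"jaw":0,"x":0.5,"y":121,"z":0,"ax":0,"ay":0,"az":0}
  ],
  "force": 110
}}

```text
t: 33.98
position: [0.5299, 0.0519, 0.1355]
eef_rot: [-90.0, -0.1, 16.5]
force: [-2.9, 0.4, 13.5]
width: 0.12
```

>>> {"op": "arm_command", "data": {
  "deltas": [
    {"jaw":0,"x":0,"y":0,"z":0,"ax":0,"ay":9,"az":0},
    {"jaw":0,"x":0,"y":0,"z":0,"ax":0,"ay":18,"az":0},
    {"jaw":0,"x":0,"y":0,"z":0,"ax":0,"ay":28,"az":0},
    {"jaw":0,"x":0,"y":0,"z":0,"ax":0,"ay":38,"az":0},
    {"jaw":0,"x":0,"y":0,"z":0,"ax":0,"ay":48,"az":0},
    {"jaw":0,"x":0,"y":0,"z":0,"ax":0,"ay":58,"az":0},
    {"jaw":0,"x":0,"y":0,"z":0,"ax":0,"ay":68,"az":0},
    {"jaw":0,"x":0,"y":0,"z":0,"ax":0,"ay":76,"az":0}
  ]
}}

```text
t: 34.98
position: [0.5296, 0.051, 0.1355]
eef_rot: [-90.0, -0.1, -59.8]
force: [-5.3, -4.7, 15.6]
width: 0.121
```

```bash
python3 an.py
```

```text
34.975 yaw -59.83 w 0.1206599062654627 tz 0.04
[119.4996624  117.65530428] [0.24261314 0.25805852]
```

>>> {"op": "arm_command", "data": {
  "deltas": [
    {"jaw":0,"x":0,"y":0,"z":0,"ax":0,"ay":5,"az":0},
    {"jaw":0,"x":0,"y":0,"z":0,"ax":0,"ay":5,"az":0}
  ]
}}

```text
t: 35.42
position: [0.5295, 0.051, 0.1354]
eef_rot: [-90.0, -0.1, -64.6]
force: [-5.8, -5.0, 17.2]
width: 0.123
```

```bash
python3 an.py
```

```text
35.425 yaw -64.61 w 0.12267170086098296 tz 0.087
[115.02941132 113.32885811] [0.35971982 0.11899338]
```

>>> {"op": "arm_command", "data": {
  "deltas": [
    {"jaw":0,"x":0,"y":0,"z":0,"ax":0,"ay":5,"az":0},
    {"jaw":0,"x":0,"y":0,"z":0,"ax":0,"ay":9,"az":0},
    {"jaw":0,"x":0,"y":0,"z":0,"ax":0,"ay":9,"az":0}
  ]
}}

```text
t: 36.0
position: [0.5295, 0.0511, 0.1355]
eef_rot: [-90.0, -0.1, -73.3]
force: [-6.8, -7.7, 19.8]
width: 0.121
```

```bash
python3 an.py; python3 - <<'E'
from h import *
p,d,P,T,f,c=grab('wrist'); np.save('wP2.npy',P); cv2.imwrite('pics/w6.png',p[:,:,::-1])
E
```

```text
36.0 yaw -73.33 w 0.1211569996185907 tz 3.519
[112.42668152 110.88386712] [0.15501912 0.1621131 ]
```

>>> {"op": "arm_command", "data": {
  "deltas": [
    {"jaw":0,"x":0,"y":0,"z":0,"ax":0,"ay":2,"az":0},
    {"jaw":0,"x":0,"y":0,"z":0,"ax":0,"ay":4,"az":0},
    {"jaw":0,"x":0,"y":0,"z":0,"ax":0,"ay":4,"az":0},
    {"jaw":0,"x":0,"y":0,"z":0,"ax":0,"ay":4,"az":0},
    {"jaw":0,"x":0,"y":0,"z":0,"ax":0,"ay":4,"az":0}
  ]
}}

```text
t: 36.88
position: [0.5295, 0.0511, 0.1356]
eef_rot: [-89.9, -0.1, -77.2]
force: [-6.9, -8.9, 22.8]
width: 0.119
```

```bash
python3 an.py; python3 fit.py; python3 - <<'E'
from h import *
p,d,P,T,f,c=grab('scene');q,*_=grab('side')
cv2.imwrite('pics/f.png',np.hstack([p[120:420,150:490,::-1],q[160:460,230:480,::-1]]))
E
```

```text
36.875 yaw -77.16 w 0.11857283680175323 tz 4.933
[111.91743469 110.68387572] [0.30603925 0.17227495]
loop [ 0.6579 -0.2079  0.1511] phi 94.1 tilt 6.22 disc [ 0.6482 -0.1904  0.0736] rms 0.92
seat dist 0.0165
106.1 83.08 y -0.0174; 106.1 83.6 y -0.0125; 106.6 83.08 y -0.0198; 106.6 83.6 y -0.0149; 
loop [ 0.6579 -0.208   0.151 ] phi 93.9 tilt 6.23 disc [ 0.6483 -0.1903  0.0735] rms 0.98
seat dist 0.0165
106.1 83.08 y -0.0174; 106.1 83.6 y -0.0125; 106.6 83.08 y -0.0197; 106.6 83.6 y -0.0148; 
37.275
```

View pics/f.png

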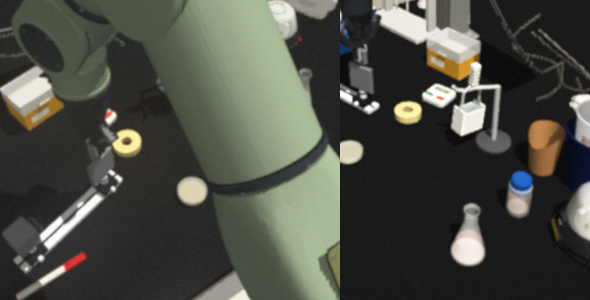

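```bash
python3 -c "
from workcell import job_done
print(job_done())"
```

```text
the job is handed in; nothing more can be done
None
```

I hung the rack by its loop on the hook, let it go with the marker towards the mirror, then turned the mirror and handed in at 37.3 s while still holding it. I believe the marker is inside the camera's 18 mm window, but the margin depends on forcing the mirror slightly past its stop.

- **The problem:** A plain hang in the hook's seat needed a mirror angle of about 1.53 rad, past the 1.45 stop. I re-hung the rack three times, further towards the post and turned more towards the mirror, to bring the marker closer to what the mirror can reach.
- **Rack:** It was steady over the last pictures. The loop is about 16.5 mm from the seat (limit 22) and the tilt about 6° (limit 17°). The marker faces about 94°, with the mirror about 0.25 m in front of it.
- **Mirror:** It is held against its stop with about 5 N m at the wrist. My depth-image fit puts it at roughly 84° (1.46 to 1.47 rad), so the line of sight passes about 8 to 12 mm from the marker's centre.
- **Uncertainty:** If the mirror stands exactly at 1.45 rad, the miss is about 17 to 20 mm, which is right at the limit. Early fits of its angle disagreed by about 2°, so I calibrated the last one against the gripper's angle. I did not measure the finger force on the mirror directly.
- **Bystanders:** They look unmoved in the last pictures, but the arm hides part of the scene view.

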